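# Close a pillar die set over its leaning guide rod

## Robot

A 6-joint arm with a two-finger parallel gripper is mounted at the origin on the work surface. World frame = base frame: x ahead of the robot, y to its left, z up, the work surface at z = 0. Lengths are in mm, angles in rad, forces in N, time in s.
With the tool pointing down it reaches from about 275 to 1000 mm from the base axis. Payload 8.4 kg.
Tool frame: the origin (TCP) lies at the centre of the arm's flange, where the gripper is bolted on; the fingertips stand 173 mm ahead of it and the grasp point (between the pads) lies 155 mm ahead of it (tcp_to_tips is the distance from the TCP to the fingertips, in mm); z points along the fingers, x is the direction in which the jaws open and shut, and the axes are right-handed (so a half turn about z gives the same grasp; the last joint's range is limited). The gripper opens to 85 mm and grips with 20 to 120 N. Pads are 22 mm wide; open, the fingers measure 114 mm over their backs; the gripper's body (76 mm by 85 mm) begins 54 mm behind the grasp point. The pads swing forward as they close: fully open they stand 13 mm farther back than shut.
Start: joints at [1.244, 0.353, 1.633, -0, 1.155, -0.002], TCP at [199.449, 592.326, 404.681] pointing down, gripper open.
Joint ranges: [-2.63, 2.63], [-0.92, 2.1], [0.06, 2.66], [-1.3, 4.44], [0, 2.69], [-3.02, 3.02]. Speed limits (rad/s): [2.22, 2.22, 2.79, 3.14, 3.14, 3.14].

## Interface

Orientations are given as [roll, pitch, yaw] about the fixed x, y, z axes, in that order (R = Rz(yaw) Ry(pitch) Rx(roll)).
In Python, from rig import sense, grab_frame, camera_info, sign_off, tcp_to_tips gives the robot as it stands.
- The arm moves only by the shell command python3 -m creep 'ROWS' [FORCE]. ROWS is text: rows parted by semicolons, each of 5 numbers parted by spaces: the opening in per cent of the stroke, from 0 (shut) to 100 (fully open), then the shift along the tool's x, y, z in cm, then the turn about the tool's z in degrees. In form: fingers tx ty tz roll; .... A call has 1 to 20 rows; each row is the pose to reach, as a shift and turn from the pose measured when the call began, along the tool's axes at that moment; what a row does not reach only later rows make up. A row lasts 1/10 s, in which the tool goes at most 50 mm and 8.59 degrees, less where a joint would pass 70% of its speed; a pose out of reach is approached as far as the arm can. A call with a gripper value outside its range is refused whole. The fingers move at their own pace and stop on an object; FORCE is the grip in N (left out, the last holds). Time passes only in rows, so rows that repeat a pose let the fingers close. It gives the time, the measured TCP pose, the force and the opening at its end, in the units of the state.
- sense(): the state, without advancing time (a new reading comes with each control period).
- grab_frame(name): name is "scene" or "top" or "wrist"; returns (picture, depth): 480x640x3 uint8, blue, green, red; 480x640 float32, mm along the optical axis (not along the pixel's ray), 0 where there is no reading.
- camera_info(name): a dict with "vertical_fov" (degrees; the focal length in pixels is half the picture's height over the tangent of half this angle, whatever the lens; pixels are square), "cx", "cy" (the principal point, pixels), "world_to_cam" (4x4, takes a point from world to camera coordinates). Camera axes: x right, y down, z forward; pixel columns grow to the right and rows downward; lengths in mm; the calibration is good to about 2 mm. A picture is of the moment at which its call begins: read the wrist's pose just before it. camera_info takes no time and is no camera call; for the wrist camera it gives the pose at the moment of the call.
- sign_off(): hands the job in, once; it reports no verdict.
The state is a dict: "clock": time; "qpos": joint angles; "qvel": joint speeds; "joint_efforts": joint torques, N m; "eef_pos": TCP position; "tcp_rot": TCP orientation; "contact_force": force on the tool from outside, world axes, zero at the start; "wrist_torque": the same for the moment, N m; "opening": opening from 0.0 (shut) to 1.0 (fully open).
Only numpy, scipy, OpenCV 4.12 (cv2) and the standard library are available. Lean on these libraries where they do the work, as an engineer would, in place of code of your own. Each camera call takes 0.05 s, during which the arm holds its last target.

## Task

Close the small forming die: take the drilled platen by its handle, lower it square over the tall guide rod and down until it sits flush on both stops with its end hole over the short dowel, then let go. Keep hold of it until it is home and feel your way down without forcing it: never press it on the die set (rod, dowel or stops) with more than 30 N. Leave the other things on the bench where they are.

Things in the scene. Friction and masses are not known exactly. Their poses are not given: they have to be found in the camera images.
- die_base: fixed steel base 240 x 90 x 20 mm; origin: centre of its underside on the bench, x along its length. Rod at x = -80 mm, dowel at x = +80 mm. Stop bars at x = -50 and +50 mm rise to 34 mm above the bench; a lower round concrete mould lies between. Closed, the platen lies on the stops, its underside 34 mm above the bench, its x axis along the base's x axis, its centre over the base's.
- rod_foot (a point): centre of the guide rod's foot, on the base's top, 20 mm above the bench. Straight steel rod, 12 mm diameter, flat tip 170 mm above the bench, its last 2.5 mm bevelled to 9 mm. It is not plumb: its tip stands 3 to 5 mm to one side of the foot, any way. The lean is not measured and the rod does not give: find the tip by feel and shift the platen sideways as it slides (about 0.3 mm per cm).
- dowel_top (a point): centre of the top of the short steel dowel, 44 mm above the bench: 8 mm diameter, its last 6 mm tapering to 3 mm. It stands 10 mm above the stops.
- platen: loose platen, 0.3 to 0.6 kg: aluminium plate 200 x 64 x 10 mm with a brass bush at one end, a plain hole at the other and a dark wooden handle in the middle, lying flat on the bench, handle up. Origin: centre of its underside; x along its length (bush at x = -80 mm, hole at x = +80 mm), z up.
- platen_grip (a point): the point to grasp, in the middle of the wooden handle, 36 mm above the platen's underside (axes as the platen). The handle is an upright block 32 mm along the platen's x, 16 mm across (y, the width to grip), standing from the plate's top (10 mm) to 56 mm above the underside.
- platen_bush (a point): centre of the bush bore's lower mouth, in the platen's underside at x = -80 mm. The bore is 14 mm in diameter (1 mm play all round on the rod), and the bush 28 mm outside and 26 mm tall from the underside. Pressing its mouth hard on the rod tip tilts the platen in the grip, so feel with only a few newtons; it drops over the tip from up to about 1.5 mm off centre.
- platen_hole (a point): centre of the dowel hole's lower mouth, in the platen's underside at x = +80 mm; 12 mm in diameter (2 mm play all round on the dowel).
- bezel_ring: steel ring 36 mm across, 14 mm tall, lying beside the platen; bystander. Origin: centre of its underside.
- stone: pale stone 34 mm across, 13 mm tall, lying beside the die set; bystander. Origin: centre of its underside.
- glass_dome: green glass stone 38 mm across, 15 mm tall; bystander. Origin: centre of its underside.
- oil_jar: amber glass jar 48 mm across, 65 mm tall; bystander. Origin: centre of its underside.
- scraper: thin screwdriver-like hand tool 170 mm long; bystander. Origin: in the tool.
- ring_stock: wooden ring 52 mm across, 22 mm tall; bystander. Origin: centre of its underside.
Not all that is in view belongs to the job. What is shaped like the platen but pink or purple is not meant.

How it is judged (in metres and radians):
On the way, in this order (a step that is already met when the one before it is completed fails the run):
1. the platen is on the rod, held, well above the stops (z of platen_bush in the frame of die_base between 0.06 and 0.15 m and horizontal distance between platen_bush and rod_foot below 0.012 m and contact force between the fingers and platen above 1 N), for 0.2 s.
2. the platen is home on both stops, over the dowel (z of each of platen_bush, platen_hole in the frame of die_base below 0.0365 m and z of platen_hole in the frame of die_base above 0.031 m and horizontal distance between platen_bush and rod_foot below 0.004 m and horizontal distance between platen_hole and dowel_top below 0.004 m and angle between platen_grip's own z axis and vertical below 0.03 rad), for 0.2 s.
At the end, for the whole second after the job is handed in: The platen lies at rest and released on both stops: underside at bush and at hole within 2.5 mm of the stop height, bore mouth within 4 mm (sideways) of the rod's foot, end hole within 4 mm of the dowel, tilted less than 1.7 degrees (all of step 2 and contact force between the fingers and platen below 0.1 N and linear speed of platen below 0.02 m/s); the robot touches nothing.
It fails at once if the platen presses on the die set (rod, dowel, stops) with more than 30 N (contact force between platen and die_base above 30 N).
It fails at once if the platen is let go on the rod before it is home (z of platen_bush in the frame of die_base between 0.042 and 0.19 m and horizontal distance between platen_bush and rod_foot below 0.014 m and contact force between the fingers and platen below 0.1 N).
It fails at once if a bystander (rings, stones, jar, hand tool) is moved by more than 20 mm (distance of any of bezel_ring, stone, glass_dome, oil_jar, scraper, ring_stock from where it was at the start of the episode above 0.02 m).
It also fails if it takes over 72 s, if anything falls off the work surface, if the arm or the gripper's body presses on something with over 40 N, if the wrist force passes 120 N, or if a joint passes its speed limit or range.

## Working session

There is one attempt and no reset: what is moved stays moved. The work goes in short steps, Python scripts to look and compute and a shell command to move; the robot and the scene stay as the last step left them, time stands still between calls to the robot, and variables do not carry over. Pictures are saved under pics/ and viewed, and the job is handed in when it is done.

```bash
ls; mkdir -p pics; cat > h.py <<'E'
import numpy as np,cv2
from rig import *
def save(n,img): cv2.imwrite('pics/%s.png'%n,img)
def K(name):
    c=camera_info(name); f=240/np.tan(np.radians(c['vertical_fov'])/2); return c,f
def px2w(name,u,v,d,c=None):
    c=c or camera_info(name); f=240/np.tan(np.radians(c['vertical_fov'])/2)
    p=np.array([(u-c['cx'])/f*d,(v-c['cy'])/f*d,d,1]); return (np.linalg.inv(c['world_to_cam'])@p)[:3]
def ray_z(name,u,v,z,c=None):
    c=c or camera_info(name)
    a=px2w(name,u,v,100,c);b=px2w(name,u,v,200,c); return a+(b-a)*(z-a[2])/(b[2]-a[2])
def w2px(name,p,c=None):
    c=c or camera_info(name); f=240/np.tan(np.radians(c['vertical_fov'])/2)
    q=c['world_to_cam']@np.append(p,1); return q[0]/q[2]*f+c['cx'],q[1]/q[2]*f+c['cy']
E
python3 - <<'E'
from h import *
print(sense(), tcp_to_tips)
for n in ['scene','top','wrist']:
    im,d=grab_frame(n); save(n+'0',im); np.save('pics/%s0.npy'%n,d); print(n,camera_info(n))
E
```

```text
pics
{'clock': 0.0, 'qpos': array([ 1.24360554e+00,  3.53671925e-01,  1.63412001e+00, -2.31026467e-05,
        1.15517323e+00, -2.39529971e-03]), 'qvel': array([-1.39556672e-03, -9.75180820e-04,  1.51079114e-05, -1.21262881e-03,
        8.42574823e-04, -1.17527885e-03]), 'joint_efforts': array([-1.95473098e-03, -6.05264711e+01, -3.42064154e+01, -6.46569356e-05,
        9.52846109e-03, -1.98257317e-05]), 'eef_pos': array([199.37607737, 592.11196748, 403.95269699]), 'tcp_rot': array([3.14157482e+00, 1.37256584e-03, 1.24601017e+00]), 'contact_force': array([-0.102305  ,  0.17387266, -0.29261485]), 'wrist_torque': array([ 0.03687933, -0.02226255, -0.01034131]), 'opening': 0.9944171880793978} 173.4
scene {'vertical_fov': 53.146150742412935, 'cx': 315.7199690452996, 'cy': 239.25002858808378, 'world_to_cam': array([[-4.35987627e-01,  8.99899590e-01,  9.77328256e-03,
         1.33819330e+02],
       [ 6.82835316e-01,  3.37858195e-01, -6.47755951e-01,
        -3.65058953e+02],
       [-5.86217298e-01, -2.75740037e-01, -7.61785213e-01,
         1.41055145e+03],
       [ 0.00000000e+00,  0.0000
[... 254 characters left out ...]
[-9.94960608e-01, -3.78059135e-03, -1.00195284e-01,
         4.98390747e+02],
       [ 1.00065422e-01,  2.58276275e-02, -9.94645588e-01,
         9.92788618e+02],
       [ 0.00000000e+00,  0.00000000e+00,  0.00000000e+00,
         1.00000000e+00]])}
wrist {'vertical_fov': 67.77932445131837, 'cx': 317.9094250395192, 'cy': 243.33177496770776, 'world_to_cam': array([[ 3.19670716e-01,  9.47526926e-01, -1.83224416e-03,
        -6.23456534e+02],
       [ 9.13455968e-01, -3.07661023e-01,  2.66351065e-01,
        -3.48198735e+01],
       [ 2.51811096e-01, -8.68183100e-02, -9.63874345e-01,
         3.78963969e+02],
       [ 0.00000000e+00,  0.00000000e+00,  0.00000000e+00,
         1.00000000e+00]])}
```

View pics/top0.png

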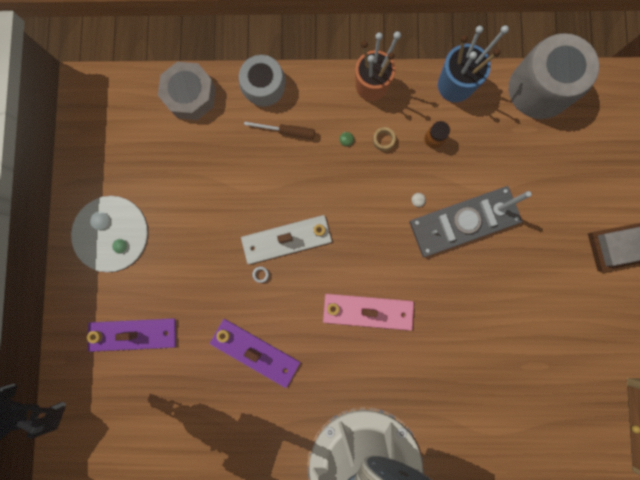

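View pics/scene0.png

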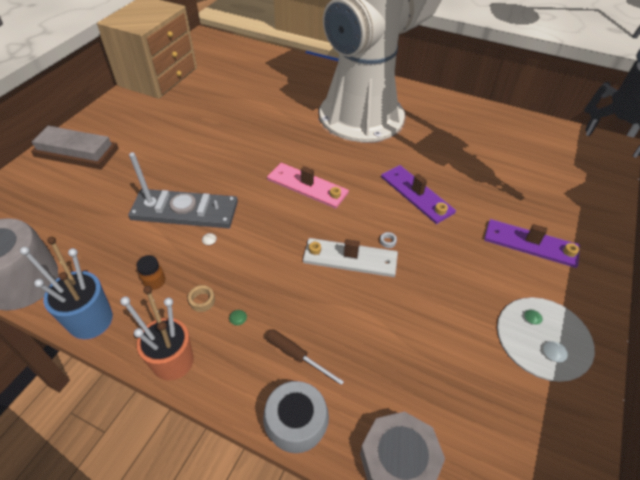

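View pics/wrist0.png

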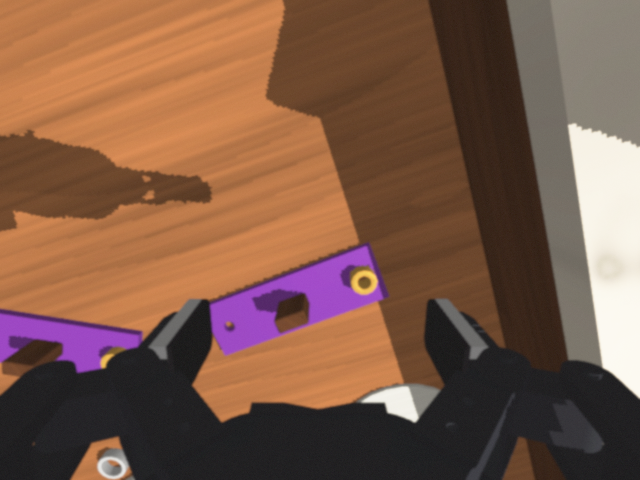

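```bash
python3 - <<'E'
from h import *
im=cv2.imread('pics/top0.png')
a=cv2.resize(im[205:275,235:340],None,fx=7,fy=7,interpolation=cv2.INTER_CUBIC)
b=cv2.resize(im[175:265,400:540],None,fx=5.5,fy=5.5,interpolation=cv2.INTER_CUBIC)
save('c1',a);save('c2',b)
im=cv2.imread('pics/scene0.png')
save('c3',cv2.resize(im[140:235,120:250],None,fx=6,fy=6,interpolation=cv2.INTER_CUBIC))
d=np.load('pics/top0.npy')
print(d[180,330],ray_z('top',330,180,0),px2w('top',330,180,d[180,330]))
E
```

```text
1056.6622 [ 6.47020813e+02  7.81846251e+01 -1.13686838e-13] [646.33565108  78.20853207   2.83736938]
```

View pics/c1.png

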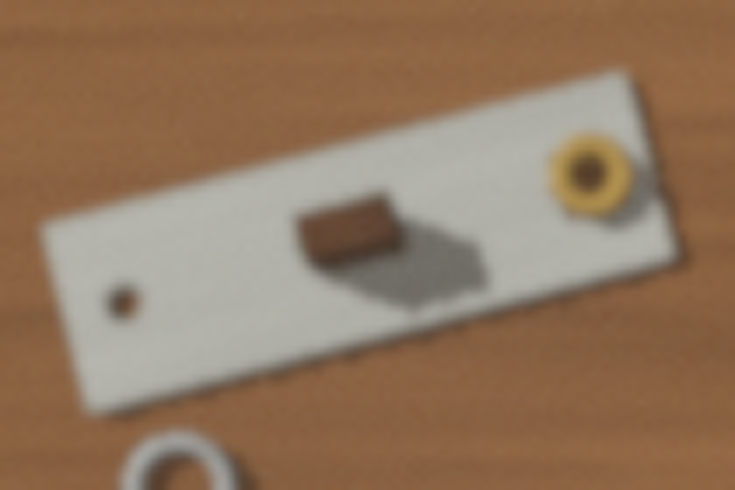

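View pics/c2.png

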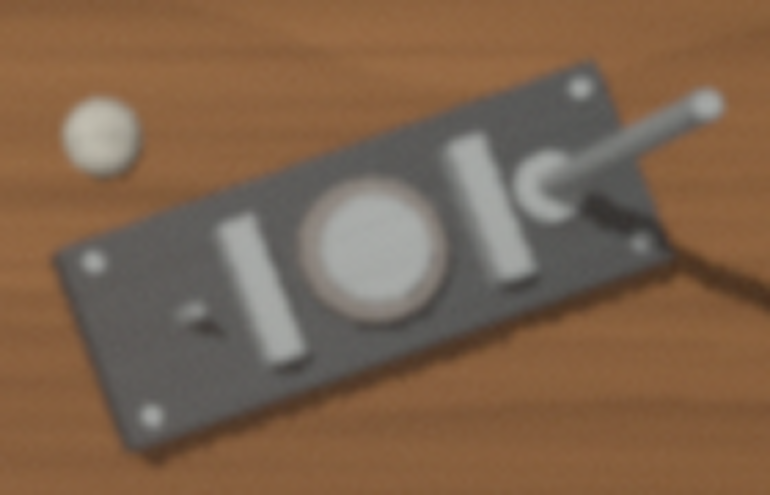

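View pics/c3.png

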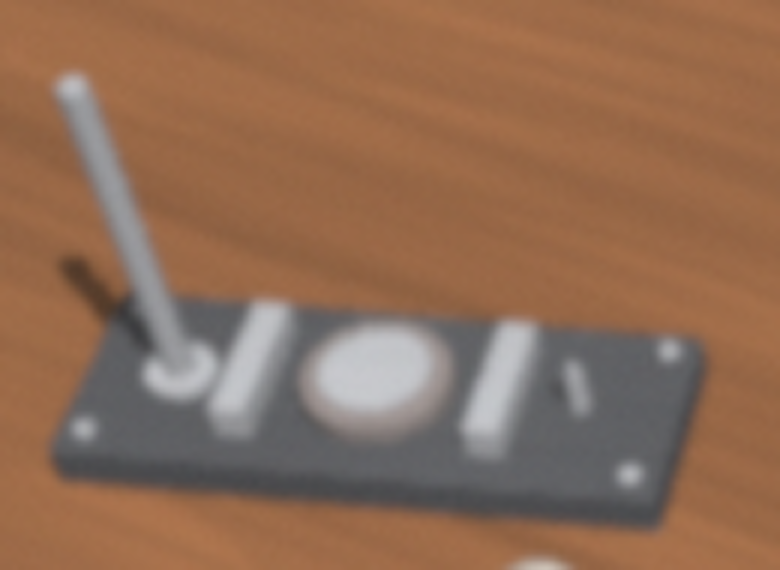

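```bash
python3 - <<'E'
from h import *
def c1(x,y): return 235+(x+.5)/7-.5, 205+(y+.5)/7-.5
def c2(x,y): return 400+(x+.5)/5.5-.5, 175+(y+.5)/5.5-.5
def c3(x,y): return 120+(x+.5)/6-.5, 140+(y+.5)/6-.5
def P(n,l,f,x,y,z):
    p=ray_z(n,*f(x,y),z); print(l,p.round(1)); return p[:2]
def ang(a,b): d=b-a; print('ang',np.degrees(np.arctan2(d[1],d[0])),np.hypot(*d))
print('platen')
cs=[P('top','corner',c1,*q,10) for q in [(40,225),(630,70),(680,260),(92,408)]]
m=sum(cs)/4; print('mid',m)
ang(cs[1],cs[0]);ang(cs[2],cs[3]);ang(cs[0],cs[3])
h=P('top','hole',c1,123,302,10);b=P('top','bush',c1,589,174,26);ang(b,h);print((h+b)/2)
P('top','handle top',c1,346,225,56)
print('base')
ss=[P('top','screw',c2,*q,21) for q in [(93,262),(580,88),(640,243),(151,415)]]; print('mid',sum(ss)/4); ang(ss[1],ss[0]);ang(ss[2],ss[3])
cc=[P('top','corner',c2,*q,20) for q in [(55,256),(593,62),(677,258),(135,446)]]; print('mid',sum(cc)/4); ang(cc[1],cc[0]);ang(cc[2],cc[3])
P('top','disc',c2,549,187,22); P('top','tip',c2,707,104,170);P('top','dowel',c2,190,312,44)
P('top','mould',c2,375,250,31)
print('scene')
P('scene','disc',c3,180,368,22);P('scene','tip',c3,72,84,170);P('scene','dowel',c3,573,366,44)
ss=[P('scene','screw',c3,*q,21) for q in [(84,428),(668,350),(630,474)]];print((ss[0]+ss[1])/2)
E
```

```text
platen
corner [510.1 286.5  10. ]
corner [562.6  90.7  10. ]
corner [499.2  73.9  10. ]
corner [449.4 267.8  10. ]
mid [505.31973348 179.7097505 ]
ang 105.01647246310816 202.73889182194932
ang 104.41862956317169 200.2380467210506
ang -162.92937260360495 63.53982550187291
hole [484.5 258.3  10. ]
bush [525.7 103.8  26. ]
ang 104.92632319425783 159.81985819977496
[505.10898221 181.04520815]
handle top [505.3 180.2  56. ]
base
screw [ 543.6 -119.5   21. ]
screw [ 617.3 -322.5   21. ]
screw [ 552.2 -344.7   21. ]
screw [ 479.9 -142.3   21. ]
mid [ 548.25319589 -232.25638634]
ang 109.96101565612379 215.89168562467373
ang 109.64311348030996 214.8766802328344
corner [ 546.2 -104.1   20. ]
corner [ 628.6 -328.6   20. ]
corner [ 546.1 -360.    20. ]
corner [ 467.1 -135.7   20. ]
mid [ 547.00763449 -232.11007487]
ang 110.13305032322938 239.1919622665491
ang 109.39103510101585 237.7560414898525
disc [ 575.4 -307.9   22. ]
tip [ 579.2 -307.   170. ]
dowel [ 519.9 -153.6   44. ]
mould [ 547.5 -232.7   31. ]
scene
disc [ 575.1 -309.7   22. ]
tip [ 579.7 -307.2  170. ]
dowel [ 522.  -155.9   44. ]
screw [ 617.4 -323.    21. ]
screw [ 479.8 -142.8   21. ]
screw [ 543.7 -119.5   21. ]
[ 548.58089535 -232.91581241]
```

```bash
cat >> h.py <<'E'
from scipy.spatial.transform import Rotation as Ro
def tool():
    s=sense(); return s['eef_pos'],Ro.from_euler('xyz',s['tcp_rot']).as_matrix(),s
def mv(target,yaw=None):
    p,R,s=tool(); d=R.T@(np.array(target)-p)/10
    out='shift cm '+str(d.round(3))
    if yaw is not None:
        y=Ro.from_euler('z',yaw,degrees=True).as_matrix()@np.diag([1,-1,-1.])
        rv=np.degrees(Ro.from_matrix(R.T@y).as_rotvec()); out+=' rotvec deg '+str(rv.round(2))
    print(out)
def st():
    p,R,s=tool(); print('t',round(s['clock'],2),'p',p.round(2),'rpy',np.degrees(s['tcp_rot']).round(2),'F',s['contact_force'].round(2),'M',s['wrist_torque'].round(3),'open',round(s['opening'],3))
E
python3 - <<'E'
from h import *
p,R,s=tool(); M=camera_info('wrist')['world_to_cam']; c=-M[:3,:3].T@M[:3,3]
print('cam in tool',R.T@(c-p), 'fwd',R.T@M[2,:3])
mv([505.2,180.5,330],14.8); mv([505.2,180.5,404],14.8)
st()
E
```

```text
cam in tool [ -0.62429324 -66.99410734  30.74117886] fwd [-9.47307347e-04  2.66351494e-01  9.63875502e-01]
shift cm [-29.25   42.119   7.444] rotvec deg [3.000e-02 5.000e-02 5.659e+01]
shift cm [-29.257  42.119   0.044] rotvec deg [3.000e-02 5.000e-02 5.659e+01]
t 0.15 p [199.38 592.17 404.15] rpy [-1.800e+02  6.000e-02  7.139e+01] F [ 0.71  0.04 -0.16] M [-0.013  0.013 -0.006] open 0.999
```

```bash
python3 -m creep '100 -5 7.2 0 9; 100 -10 14.4 0 18; 100 -15 21.6 0 27; 100 -20 28.8 0 36; 100 -25 36 1 45; 100 -29.25 42.1 2.5 56.6; 100 -29.25 42.1 5 56.6; 100 -29.25 42.1 7.4 56.6; 100 -29.25 42.1 7.4 56.6; 100 -29.25 42.1 7.4 56.6; 100 -29.25 42.1 7.4 56.6; 100 -29.25 42.1 7.4 56.6' 40; python3 - <<'E'
from h import *
st()
c=camera_info('wrist')
im,d=grab_frame('wrist'); save('w1',im)
for p in [(505.2,180.5,56),(525.7,103.8,26),(484.5,258.3,10)]: print(w2px('wrist',p,c))
mv([505.2,180.5,330],14.8)
E
```

```text
clock: 1.35
eef_pos: [506.0, 178.1, 329.0]
tcp_rot: [3.14, 0.003, 0.255]
contact_force: [-0.4, 0.6, 0.4]
opening: 1.001
t 1.35 p [506.04 178.07 329.01] rpy [1.7991e+02 1.5000e-01 1.4600e+01] F [-0.42  0.56  0.35] M [0.026 0.052 0.038] open 1.001
(np.float64(318.84723140373586), np.float64(238.61168438020184))
(np.float64(319.4665737903272), np.float64(320.6805568888322))
(np.float64(318.3536233428505), np.float64(121.42330475531764))
shift cm [ 0.011 -0.116 -0.031] rotvec deg [ 0.05  0.13 -0.17]
```

View pics/w1.png

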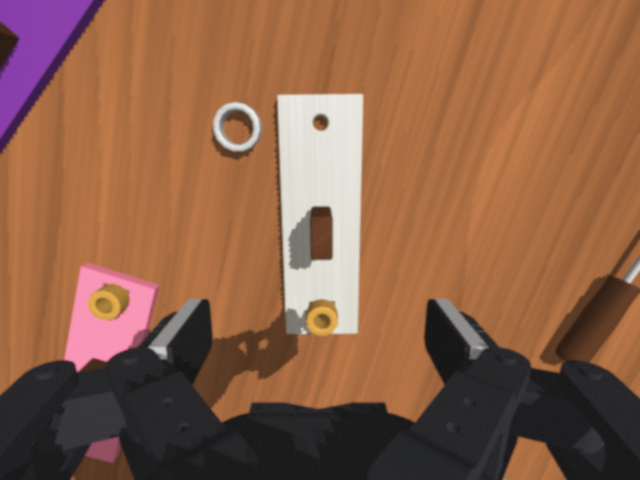

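```bash
python3 - <<'E'
from h import *
im=cv2.imread('pics/w1.png')
save('c4',cv2.resize(im[80:345,265:375],None,fx=2.26,fy=2.26,interpolation=cv2.INTER_CUBIC))
save('c5',cv2.resize(im[280:340,270:370],None,fx=7,fy=7,interpolation=cv2.INTER_CUBIC))
save('c6',cv2.resize(im[195:270,290:350],None,fx=7,fy=7,interpolation=cv2.INTER_CUBIC))
E
```

```text
(no output)
```

View pics/c5.png

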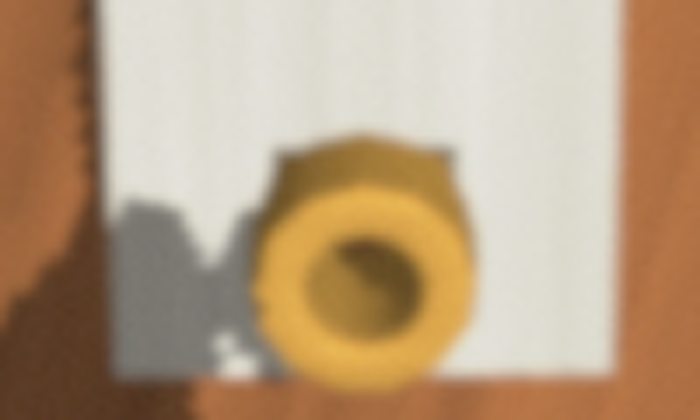

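View pics/c6.png

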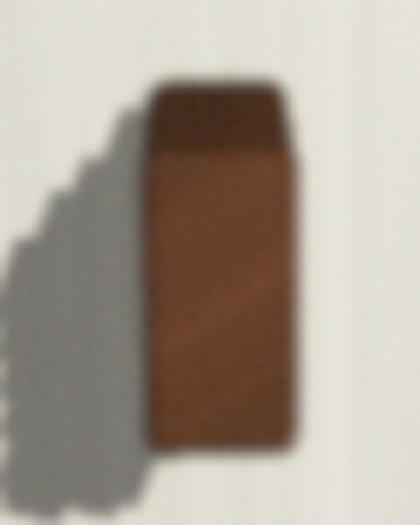

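```bash
python3 -m creep '100 0.05 -0.12 4 -0.15; 100 0.1 -0.12 8 -0.15; 100 0.1 -0.12 11 -0.15; 100 0.1 -0.12 13 -0.15; 100 0.1 -0.12 13.8 -0.15; 100 0.1 -0.12 13.8 -0.15;100 0.1 -0.12 13.8 -0.15;100 0.1 -0.12 13.8 -0.15' 40; python3 - <<'E'
from h import *
st()
c=camera_info('wrist')
im,d=grab_frame('wrist'); save('w2',im)
mv([505.4,180.7,191],14.8)
E
```

```text
clock: 2.2
eef_pos: [506.3, 181.0, 193.0]
tcp_rot: [3.141, 0.0, 0.258]
contact_force: [-0.4, -0.5, 0.2]
opening: 1.002
t 2.2 p [506.27 180.98 192.97] rpy [179.96   0.    14.79] F [-0.36 -0.45  0.16] M [-0.094  0.028  0.007] open 1.002
shift cm [-0.086 -0.001  0.193] rotvec deg [ 0.04  0.   -0.01]
```

View pics/w2.png

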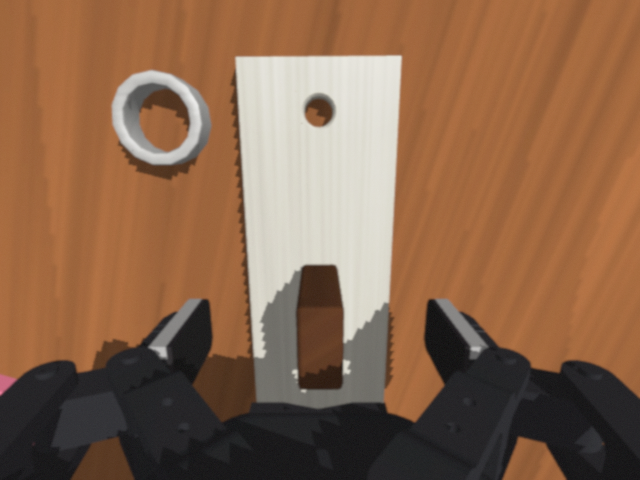

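```bash
python3 -m creep '100 0 0 0.2 0; 60 0 0 0.2 0; 30 0 0 0.2 0; 10 0 0 0.2 0; 0 0 0 0.2 0; 0 0 0 0.2 0; 0 0 0 0.2 0; 0 0 0 0.2 0; 0 0 0 0.2 0; 0 0 0 0.2 0; 0 0 0 0.2 0' 100; python3 - <<'E'
from h import *
st()
E
```

```text
clock: 3.35
eef_pos: [506.4, 180.9, 191.1]
tcp_rot: [3.141, -0.0, 0.258]
contact_force: [1.1, -0.4, 4.5]
opening: 0.177
t 3.35 p [506.44 180.93 191.09] rpy [ 1.7996e+02 -3.0000e-02  1.4790e+01] F [ 1.14 -0.41  4.5 ] M [-0.015 -0.013  0.033] open 0.177
```

```bash
python3 -m creep '0 0 0 -0.3 0; 0 0 0 -1 0; 0 0 0 -3 0; 0 0 0 -7 0; 0 0 0 -11 0; 0 0 0 -15 0; 0 0 0 -19 0; 0 0 0 -22 0; 0 0 0 -23 0; 0 0 0 -23 0; 0 0 0 -23 0; 0 0 0 -23 0'; python3 - <<'E'
from h import *
st()
c=camera_info('wrist')
im,d=grab_frame('wrist'); save('w3',im)
im,d=grab_frame('scene'); save('s3',im)
for i in range(3): grab_frame('top'); st()
# project expected
p,R,s=tool()
for q in [(0,-80,191-10),(0,0,191-56),(0,80,191-26)]:
    print(w2px('wrist',p+R@np.array(q),c))
E
```

```text
clock: 4.55
eef_pos: [505.7, 180.8, 418.9]
tcp_rot: [3.141, 0.003, 0.258]
contact_force: [-0.7, -0.8, -5.6]
opening: 0.175
t 4.55 p [505.67 180.85 418.87] rpy [179.94   0.19  14.79] F [-0.71 -0.84 -5.63] M [ 0.063 -0.005 -0.008] open 0.175
t 4.7 p [506.07 180.97 419.67] rpy [1.7994e+02 1.1000e-01 1.4790e+01] F [-0.06  0.25 -5.35] M [0.075 0.077 0.021] open 0.171
t 4.75 p [506.16 181.04 419.96] rpy [1.7995e+02 8.0000e-02 1.4790e+01] F [-0.13 -0.   -4.82] M [ 0.074  0.009 -0.042] open 0.175
t 4.8 p [506.26 181.02 420.26] rpy [1.7995e+02 5.0000e-02 1.4790e+01] F [ 0.51 -0.14 -4.08] M [0.055 0.002 0.034] open 0.173
(np.float64(320.64644258580313), np.float64(108.95318136277047))
(np.float64(320.88421796093803), np.float64(355.6527836033058))
(np.float64(320.2843794181732), np.float64(469.42838162165503))
```

View pics/w3.png

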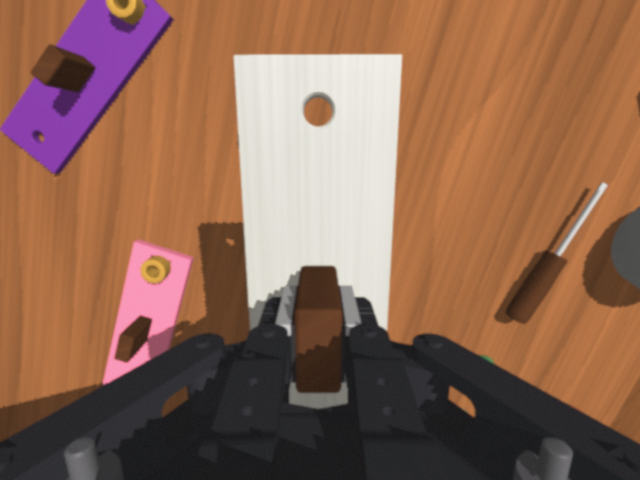

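View pics/s3.png

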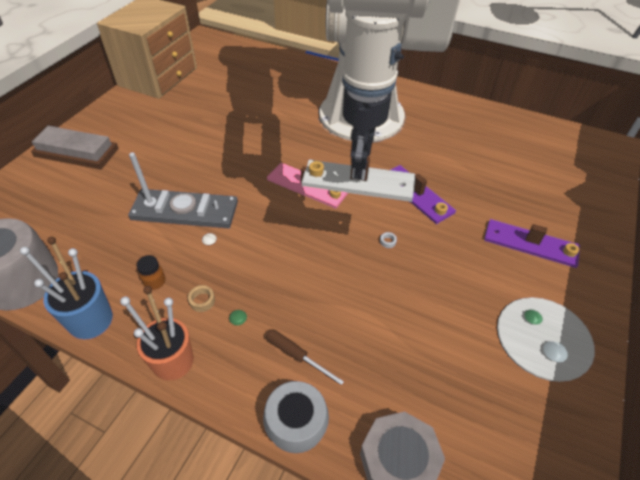

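```bash
python3 - <<'E'
from h import *
mv([552.9,-231.6,395],19.8)
E
```

```text
shift cm [-6.021 41.084  2.565] rotvec deg [ 0.05  0.06 -5.01]
```

```bash
python3 -m creep '0 -0.3 2 0 0; 0 -0.8 5.5 0 -0.5; 0 -1.4 9.5 0 -1; 0 -2 13.5 0 -2; 0 -2.6 17.5 0 -2.5; 0 -3.2 21.5 0 -3; 0 -3.7 25.5 0 -3.5; 0 -4.3 29.5 0 -4; 0 -4.9 33.5 0 -4.5; 0 -5.4 37 0 -5; 0 -5.8 39.5 1 -5; 0 -6.02 40.7 2 -5; 0 -6.02 41.08 2.56 -5; 0 -6.02 41.08 2.56 -5; 0 -6.02 41.08 2.56 -5; 0 -6.02 41.08 2.56 -5; 0 -6.02 41.08 2.56 -5'; python3 - <<'E'
from h import *
for n in ['top','scene','wrist']:
    im,d=grab_frame(n); save(n[0]+'4',im); np.save('pics/%s4.npy'%n,d)
    if n=='top': save('c7',cv2.resize(im[150:260,400:550],None,fx=5,fy=5,interpolation=cv2.INTER_CUBIC))
    if n=='scene': save('c8',cv2.resize(im[100:230,90:260],None,fx=4.5,fy=4.5,interpolation=cv2.INTER_CUBIC))
st()
mv([552.9,-231.6,395],19.8)
E
```

```text
clock: 6.5
eef_pos: [553.1, -230.7, 395.6]
tcp_rot: [3.14, 0.0, 0.346]
contact_force: [-0.3, -0.9, -4.1]
opening: 0.172
t 6.65 p [ 552.97 -231.14  395.43] rpy [1.7994e+02 3.0000e-02 1.9820e+01] F [ 0.74  1.05 -4.81] M [ 0.002 -0.008  0.001] open 0.177
shift cm [-0.022  0.041  0.043] rotvec deg [0.06 0.03 0.02]
```

View pics/c7.png

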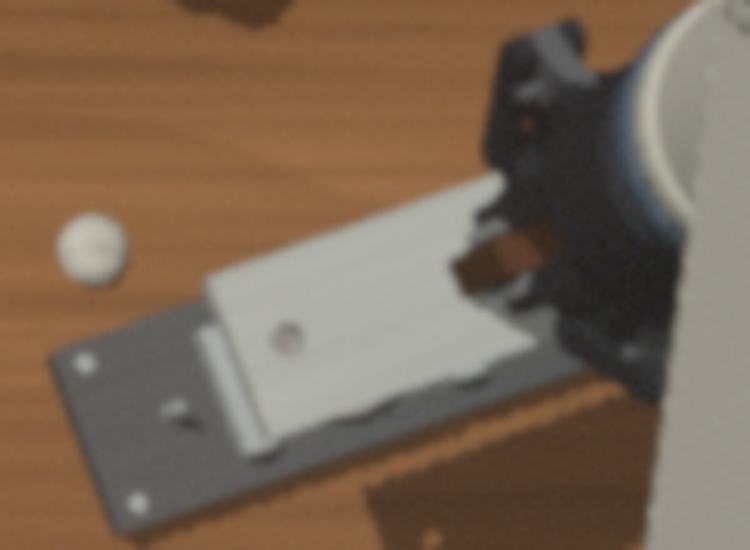

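View pics/c8.png

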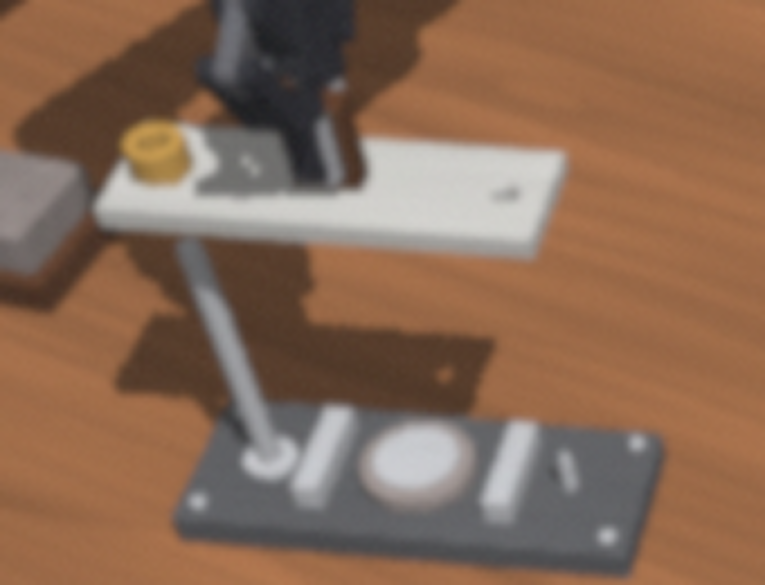

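View pics/w4.png

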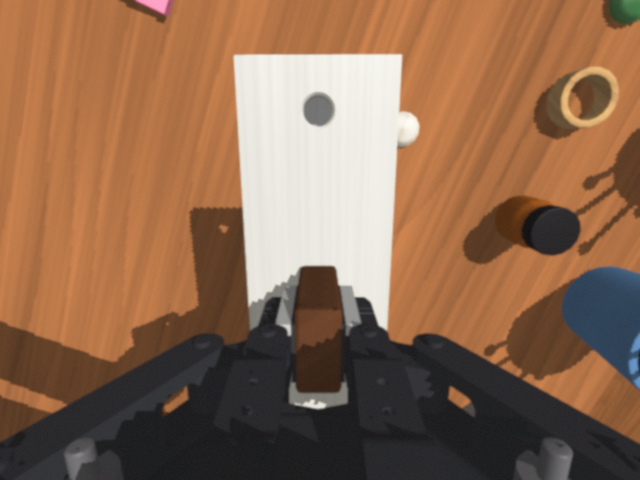

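```bash
python3 - <<'E'
from h import *
a=cv2.imread('pics/s4.png')
save('c9',cv2.resize(a[115:175,105:225],None,fx=6.5,fy=6.5,interpolation=cv2.INTER_CUBIC))
def c7(x,y): return 400+(x+.5)/5-.5,150+(y+.5)/5-.5
def c8(x,y): return 90+(x+.5)/4.5-.5,100+(y+.5)/4.5-.5
print('bush scene',ray_z('scene',*c8(155,141),230.4),'hole scene',ray_z('scene',*c8(507,193),214.4))
print('hole top',ray_z('top',*c7(288,337),214.4), 'cornertop',ray_z('top',*c7(207,280),214.4))
p,R,s=tool(); print('exp bush',p+R@[0,80,0],'hole',p+R@[0,-80,0],'corner',p+R@[32,-100,0],p+R@[-32,-100,0])
print('corner2top',ray_z('top',*c7(270,437),214.4))
E
```

```text
bush scene [ 580.30720489 -304.52858804  230.4       ] hole scene [ 524.58938969 -154.98221111  214.4       ]
hole top [ 525.53825972 -155.41163228  214.4       ] cornertop [ 546.85804616 -126.111564    214.4       ]
exp bush [ 580.09678689 -306.40329816  395.51873076] hole [ 525.84192953 -155.88294154  395.33790883] corner [ 549.16416486 -126.21694081  395.29619717] [ 488.95597986 -147.91885311  395.33441501]
corner2top [ 488.28436285 -147.88712472  214.4       ]
```

View pics/c9.png

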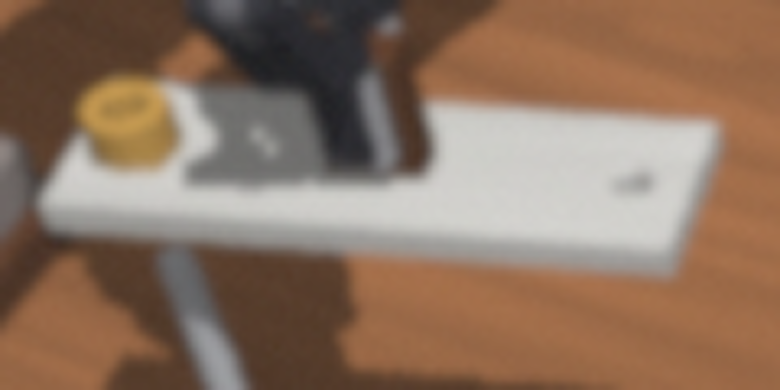

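```bash
python3 - <<'E'
from h import *
mv([552.4,-232.7,367],19.8)
E
```

```text
shift cm [-0.105  0.124  2.843] rotvec deg [0.06 0.03 0.02]
```

```bash
python3 -m creep '0 -0.1 0.12 0.5 0; 0 -0.1 0.12 1.5 0; 0 -0.1 0.12 2.4 0; 0 -0.1 0.12 2.8 0; 0 -0.1 0.12 2.84 0; 0 -0.1 0.12 2.84 0; 0 -0.1 0.12 2.84 0'; python3 - <<'E'
from h import *
st()
mv([552.4,-232.7,367],19.8)
im,d=grab_frame('scene')
save('c10',cv2.resize(im[120:190,95:235],None,fx=5.5,fy=5.5,interpolation=cv2.INTER_CUBIC))
for i in range(4): st(); grab_frame('top')
E
```

```text
clock: 7.35
eef_pos: [552.6, -232.7, 367.3]
tcp_rot: [3.14, 0.0, 0.346]
contact_force: [0.4, -0.5, -5.2]
opening: 0.176
t 7.35 p [ 552.59 -232.73  367.32] rpy [1.7992e+02 1.0000e-02 1.9820e+01] F [ 0.36 -0.52 -5.23] M [ 0.043 -0.042  0.037] open 0.176
shift cm [-0.017 -0.009  0.032] rotvec deg [0.08 0.01 0.02]
t 7.4 p [ 552.6  -232.71  367.38] rpy [1.7991e+02 1.0000e-02 1.9820e+01] F [-0.32  0.63 -5.45] M [-0.008  0.008 -0.036] open 0.179
t 7.45 p [ 552.57 -232.71  367.4 ] rpy [179.91   0.    19.82] F [ 0.47 -0.15 -4.27] M [0.038 0.001 0.013] open 0.172
t 7.5 p [ 552.53 -232.69  367.38] rpy [1.7991e+02 1.0000e-02 1.9820e+01] F [-0.31  0.15 -4.77] M [ 0.019  0.052 -0.02 ] open 0.176
t 7.55 p [ 552.52 -232.68  367.37] rpy [1.7991e+02 1.0000e-02 1.9820e+01] F [-0.43  0.57 -5.48] M [ 0.07  -0.004 -0.045] open 0.176
```

View pics/c10.png

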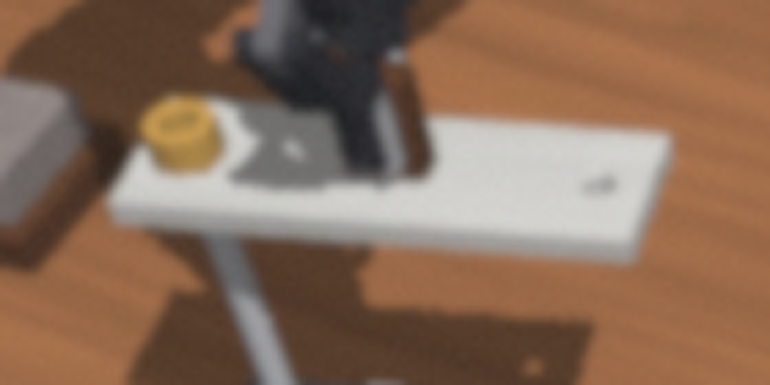

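```bash
python3 -m creep '0 0 0 0.2 0; 0 0 0 0.4 0; 0 0 0 0.5 0; 0 0 0 0.55 0; 0 0 0 0.6 0; 0 0 0 0.62 0; 0 0 0 0.65 0; 0 0 0 0.65 0'; python3 -m creep '0 0 0 0 0'
python3 -m creep '0 0 0 0.03 0; 0 0 0 0.05 0; 0 0 0 0.05 0'; python3 -c "
from h import *
st()"
```

```text
clock: 8.4
eef_pos: [552.5, -232.7, 360.8]
tcp_rot: [3.14, 0.0, 0.346]
contact_force: [-0.5, -0.5, -5.6]
opening: 0.172
clock: 8.5
eef_pos: [552.5, -232.7, 360.8]
tcp_rot: [3.14, 0.0, 0.346]
contact_force: [0.6, 0.4, -5.1]
opening: 0.173
clock: 8.8
eef_pos: [552.5, -232.7, 360.3]
tcp_rot: [3.14, 0.0, 0.346]
contact_force: [0.5, -0.1, -5.0]
opening: 0.174
t 8.8 p [ 552.48 -232.66  360.27] rpy [1.7992e+02 1.0000e-02 1.9820e+01] F [ 0.5  -0.08 -4.96] M [ 0.045  0.046 -0.026] open 0.174
```

```bash
python3 -m creep '0 0 0 0.03 0; 0 0 0 0.05 0; 0 0 0 0.05 0'; python3 -m creep '0 0 0 0.03 0; 0 0 0 0.05 0; 0 0 0 0.05 0'; python3 -m creep '0 0 0 0.03 0; 0 0 0 0.05 0; 0 0 0 0.05 0';python3 -c "
from h import *
st()"
```

```text
clock: 9.1
eef_pos: [552.5, -232.7, 359.7]
tcp_rot: [3.14, 0.0, 0.346]
contact_force: [0.6, 0.6, -4.2]
opening: 0.175
clock: 9.4
eef_pos: [552.5, -232.6, 359.2]
tcp_rot: [3.14, 0.0, 0.346]
contact_force: [-0.4, 0.2, -5.5]
opening: 0.175
clock: 9.7
eef_pos: [552.4, -232.7, 358.6]
tcp_rot: [3.14, 0.0, 0.346]
contact_force: [-0.3, -0.0, -4.6]
opening: 0.173
t 9.7 p [ 552.43 -232.67  358.64] rpy [1.7993e+02 2.0000e-02 1.9820e+01] F [-0.33 -0.01 -4.62] M [ 0.061  0.016 -0.045] open 0.173
```

```bash
for i in 1 2; do :; done; python3 -m creep '0 0 0 0.05 0; 0 0 0 0.08 0; 0 0 0 0.08 0'; python3 -m creep '0 0 0 0.05 0; 0 0 0 0.1 0; 0 0 0 0.1 0'; python3 -m creep '0 0 0 0.05 0; 0 0 0 0.1 0; 0 0 0 0.1 0';python3 -c "
from h import *
st()
im,d=grab_frame('scene')
save('c11',cv2.resize(im[120:190,95:235],None,fx=5.5,fy=5.5,interpolation=cv2.INTER_CUBIC))
"
```

```text
clock: 10.0
eef_pos: [552.4, -232.6, 357.8]
tcp_rot: [3.14, 0.001, 0.346]
contact_force: [0.0, -0.0, -5.1]
opening: 0.173
clock: 10.3
eef_pos: [552.4, -232.6, 356.6]
tcp_rot: [3.141, 0.001, 0.346]
contact_force: [-1.1, 2.4, -8.0]
opening: 0.175
clock: 10.6
eef_pos: [552.4, -232.6, 355.6]
tcp_rot: [3.141, 0.001, 0.346]
contact_force: [-1.3, 7.0, -4.0]
opening: 0.175
t 10.6 p [ 552.36 -232.62  355.6 ] rpy [1.7995e+02 4.0000e-02 1.9820e+01] F [-1.26  6.99 -4.04] M [ 1.627  0.651 -0.107] open 0.175
```

View pics/c11.png

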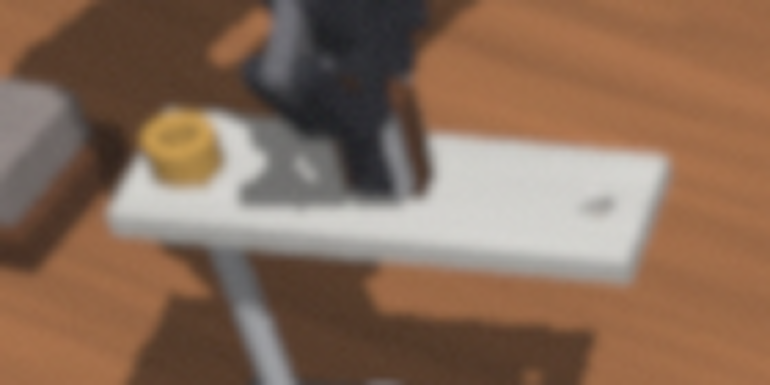

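```bash
python3 -c "
from h import *
st()
im,d=grab_frame('wrist');save('w5',im); st(); grab_frame('top');st()
"; python3 -m creep '0 0 0 -0.1 0; 0 0 0 -0.2 0; 0 0 0 -0.2 0';  python3 -c "
from h import *
st()
im,d=grab_frame('top');save('t5',im); st(); grab_frame('top');st()
"
```

```text
t 10.65 p [ 552.39 -232.68  355.6 ] rpy [1.7992e+02 3.0000e-02 1.9830e+01] F [13.58 -4.04 -8.79] M [-0.748 -3.165  0.08 ] open 0.174
t 10.7 p [ 552.5  -232.65  355.79] rpy [1.7993e+02 1.0000e-02 1.9820e+01] F [ 3.15  1.12 -5.63] M [-0.177 -1.114  0.133] open 0.174
t 10.75 p [ 552.49 -232.61  355.73] rpy [1.7992e+02 2.0000e-02 1.9830e+01] F [  7.47 -12.38  -7.41] M [-2.563 -1.132 -0.11 ] open 0.171
clock: 11.05
eef_pos: [552.5, -232.7, 357.9]
tcp_rot: [3.14, 0.0, 0.346]
contact_force: [-0.1, -0.4, -4.8]
opening: 0.174
t 11.05 p [ 552.5  -232.66  357.92] rpy [1.7991e+02 1.0000e-02 1.9830e+01] F [-0.08 -0.36 -4.85] M [ 0.014  0.026 -0.001] open 0.174
t 11.1 p [ 552.48 -232.65  357.82] rpy [1.7991e+02 1.0000e-02 1.9830e+01] F [ 0.31 -0.73 -4.4 ] M [ 0.012  0.023 -0.054] open 0.174
t 11.15 p [ 552.47 -232.62  357.76] rpy [1.7992e+02 2.0000e-02 1.9830e+01] F [ 0.33  0.66 -5.19] M [0.043 0.013 0.008] open 0.172
```

View pics/w5.png

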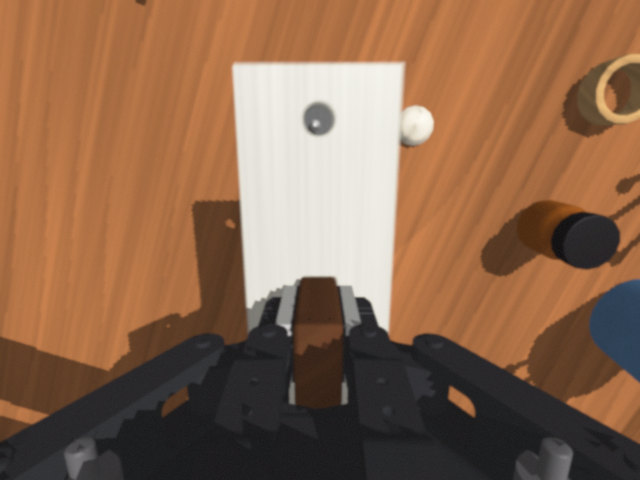

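View pics/t5.png

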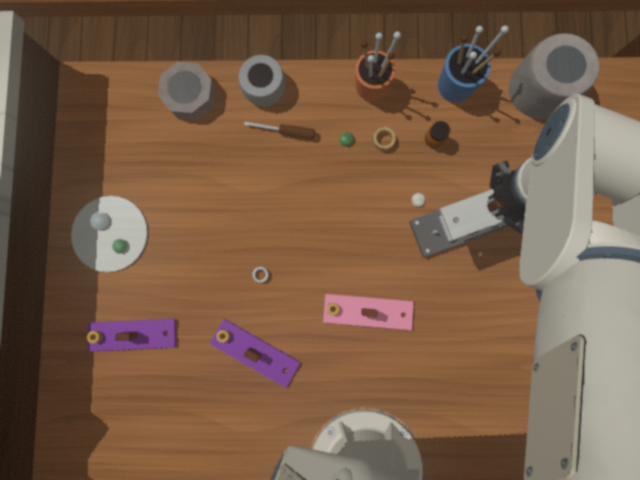

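```bash
python3 -c "
from h import *
im,d=grab_frame('wrist');save('w6',im); st()
im,d=grab_frame('scene')
save('c12',cv2.resize(im[120:190,95:235],None,fx=5.5,fy=5.5,interpolation=cv2.INTER_CUBIC))
"
```

```text
t 11.2 p [ 552.45 -232.62  357.74] rpy [1.7992e+02 2.0000e-02 1.9830e+01] F [-0.46 -0.31 -4.51] M [ 0.037 -0.    -0.011] open 0.175
```

View pics/w6.png

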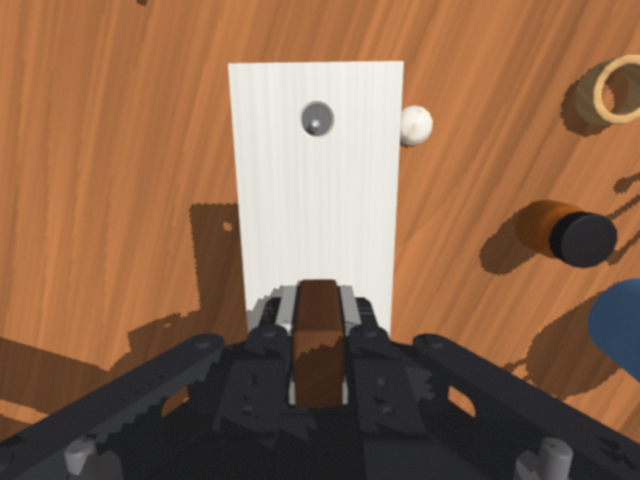

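View pics/c12.png

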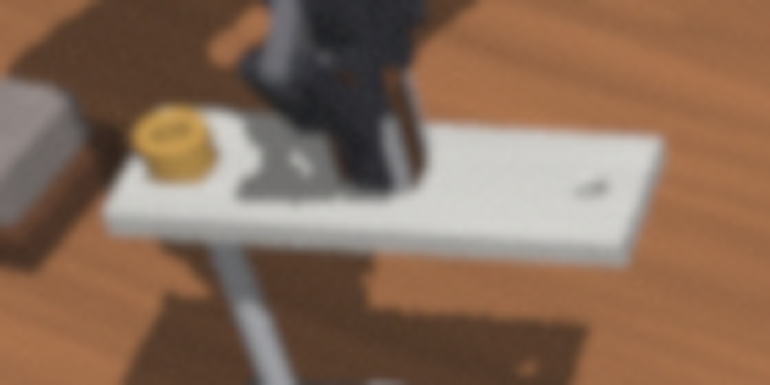

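```bash
python3 -m creep '0 0 0 -0.3 0; 0 0 0 -1 0; 0 0 0 -3 0; 0 0 0 -6 0; 0 0 0 -6.2 0; 0 0 0 -6.2 0; 0 0 0 -6.2 0' 120; python3 - <<'E'
from h import *
st()
mv([505.5,180.8,250],14.8)
im,d=grab_frame('scene')
save('c13',cv2.resize(im[90:190,75:235],None,fx=4.9,fy=4.9,interpolation=cv2.INTER_CUBIC))
E
```

```text
clock: 11.95
eef_pos: [552.0, -232.3, 418.4]
tcp_rot: [3.141, 0.002, 0.346]
contact_force: [-0.3, 0.2, -5.1]
opening: 0.172
t 11.95 p [ 551.99 -232.35  418.44] rpy [1.7998e+02 9.0000e-02 1.9830e+01] F [-0.27  0.18 -5.08] M [0.04  0.069 0.01 ] open 0.172
shift cm [  9.671 -40.447  16.817] rotvec deg [0.02 0.09 5.03]
```

View pics/c13.png

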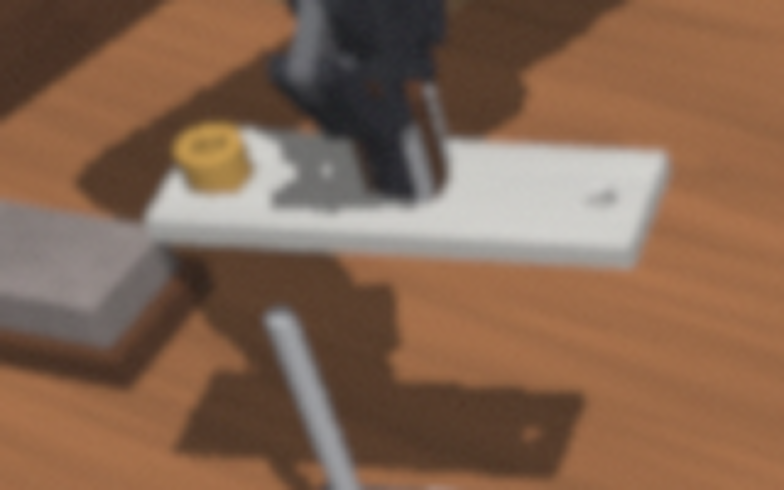

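```bash
python3 -m creep '0 0.5 -2 0 0; 0 1.3 -5.5 0 0.5; 0 2.3 -9.5 0 1; 0 3.2 -13.5 0 2; 0 4.2 -17.5 0 2.5; 0 5.1 -21.5 0 3; 0 6.1 -25.5 0 3.5; 0 7 -29.5 0 4; 0 8 -33.5 0 4.5; 0 8.8 -37 2 5; 0 9.4 -39.3 5 5; 0 9.67 -40.4 9 5; 0 9.67 -40.45 13 5; 0 9.67 -40.45 16 5; 0 9.67 -40.45 16.8 5; 0 9.67 -40.45 16.8 5; 0 9.67 -40.45 16.8 5;0 9.67 -40.45 16.8 5'; python3 - <<'E'
from h import *
st()
im,d=grab_frame('wrist');save('w7',im)
im,d=grab_frame('scene');save('s7',im)
save('c14',cv2.resize(im[160:280,280:430],None,fx=5,fy=5,interpolation=cv2.INTER_CUBIC))
E
```

```text
clock: 13.8
eef_pos: [506.2, 181.0, 251.6]
tcp_rot: [-3.141, -0.001, 0.259]
contact_force: [0.0, 0.2, -3.7]
opening: 0.169
t 13.8 p [506.18 181.04 251.64] rpy [-1.7999e+02 -4.0000e-02  1.4820e+01] F [ 0.01  0.19 -3.74] M [0.059 0.007 0.071] open 0.169
```

View pics/w7.png

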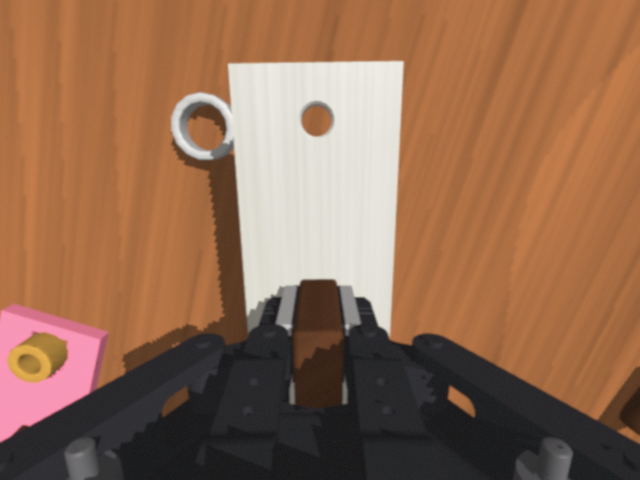

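View pics/c14.png

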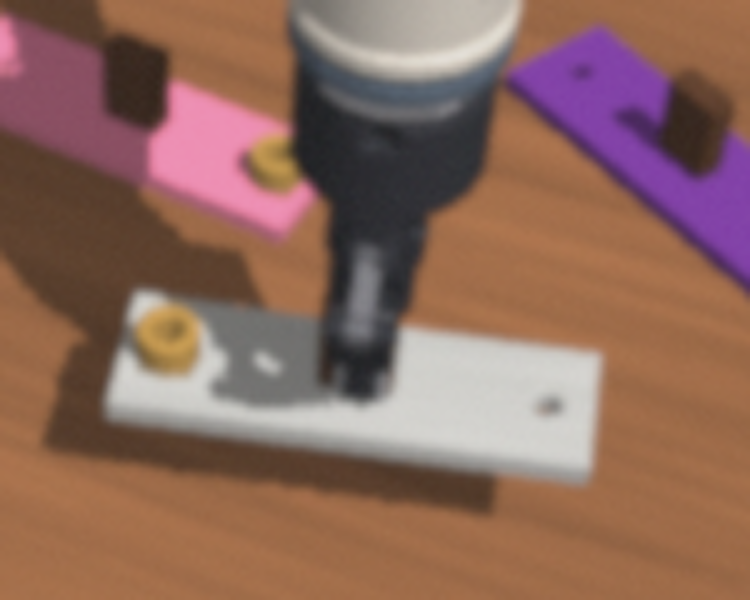

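```bash
python3 -m creep '0 0 0 2 0; 0 0 0 4 0; 0 0 0 5 0; 0 0 0 5.3 0; 0 0 0 5.4 0; 0 0 0 5.4 0'; python3 -m creep '0 0 0 0.1 0; 0 0 0 0.1 0'; python3 -m creep '0 0 0 0.1 0; 0 0 0 0.1 0'; python3 -m creep '0 0 0 0.1 0; 0 0 0 0.1 0'
```

```text
clock: 14.5
eef_pos: [506.3, 181.1, 198.1]
tcp_rot: [-3.141, -0.001, 0.259]
contact_force: [0.1, 0.1, -5.2]
opening: 0.172
clock: 14.7
eef_pos: [506.6, 181.2, 197.7]
tcp_rot: [-3.141, -0.003, 0.259]
contact_force: [0.0, -0.1, -5.7]
opening: 0.171
clock: 14.9
eef_pos: [506.7, 181.3, 196.8]
tcp_rot: [-3.141, -0.003, 0.259]
contact_force: [-0.5, 0.4, -5.7]
opening: 0.171
clock: 15.1
eef_pos: [506.6, 181.3, 195.7]
tcp_rot: [-3.141, -0.003, 0.259]
contact_force: [-0.1, 0.5, -5.4]
opening: 0.173
```

```bash
python3 -m creep '0 0 0 0.1 0; 0 0 0 0.15 0; 0 0 0 0.15 0'; python3 -m creep '0 0 0 0.1 0; 0 0 0 0.1 0'; python3 -m creep '0 0 0 0.1 0; 0 0 0 0.1 0'
```

```text
clock: 15.4
eef_pos: [506.6, 181.2, 194.1]
tcp_rot: [-3.141, -0.003, 0.259]
contact_force: [-0.0, -0.9, -5.5]
opening: 0.172
clock: 15.6
eef_pos: [506.5, 181.2, 192.9]
tcp_rot: [-3.141, -0.002, 0.259]
contact_force: [-0.8, -0.3, -5.1]
opening: 0.173
clock: 15.8
eef_pos: [506.5, 181.2, 191.8]
tcp_rot: [-3.141, -0.002, 0.259]
contact_force: [0.2, -0.2, -6.1]
opening: 0.172
```

```bash
python3 -m creep '0 0 0 0.1 0; 0 0 0 0.1 0'; python3 -m creep '0 0 0 0.1 0; 0 0 0 0.1 0'; python3 -m creep '0 0 0 0.1 0; 0 0 0 0.1 0'; python3 -c "
from h import *
im,d=grab_frame('scene')
save('c15',cv2.resize(im[180:300,280:430],None,fx=5,fy=5,interpolation=cv2.INTER_CUBIC))"
```

```text
clock: 16.0
eef_pos: [506.4, 181.2, 190.7]
tcp_rot: [-3.141, -0.002, 0.259]
contact_force: [-1.1, -0.9, -4.3]
opening: 0.172
clock: 16.2
eef_pos: [506.4, 181.1, 189.5]
tcp_rot: [-3.141, -0.002, 0.259]
contact_force: [-0.6, -0.3, -4.8]
opening: 0.167
clock: 16.4
eef_pos: [506.3, 181.1, 188.4]
tcp_rot: [-3.141, -0.001, 0.259]
contact_force: [-0.6, -0.0, -4.9]
opening: 0.171
```

View pics/c15.png

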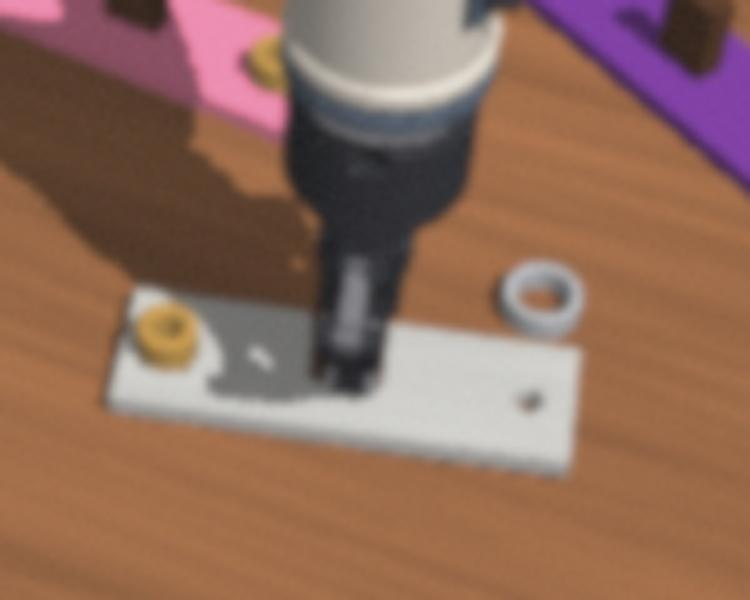

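```bash
python3 -m creep '0 0 0 0.1 0; 0 0 0 0.1 0'; python3 -m creep '0 0 0 0.1 0; 0 0 0 0.1 0'; python3 -c "
from h import *
grab_frame('top');st()
im,d=grab_frame('scene');st()
save('c15',cv2.resize(im[180:300,280:430],None,fx=5,fy=5,interpolation=cv2.INTER_CUBIC))"
```

```text
clock: 16.65
eef_pos: [506.3, 181.1, 187.4]
tcp_rot: [-3.141, -0.001, 0.259]
contact_force: [-0.3, 0.4, -4.3]
opening: 0.171
clock: 16.85
eef_pos: [506.4, 181.2, 186.4]
tcp_rot: [-3.141, -0.002, 0.259]
contact_force: [-0.0, -0.2, -2.6]
opening: 0.175
t 16.9 p [506.37 181.15 186.43] rpy [-1.7998e+02 -9.0000e-02  1.4820e+01] F [-0.08 -0.21 -3.14] M [-0.093  0.08   0.008] open 0.171
t 16.95 p [506.39 181.17 186.46] rpy [-1.7998e+02 -9.0000e-02  1.4820e+01] F [-0.66  0.66 -3.01] M [-0.064  0.018 -0.063] open 0.175
```

View pics/c15.png

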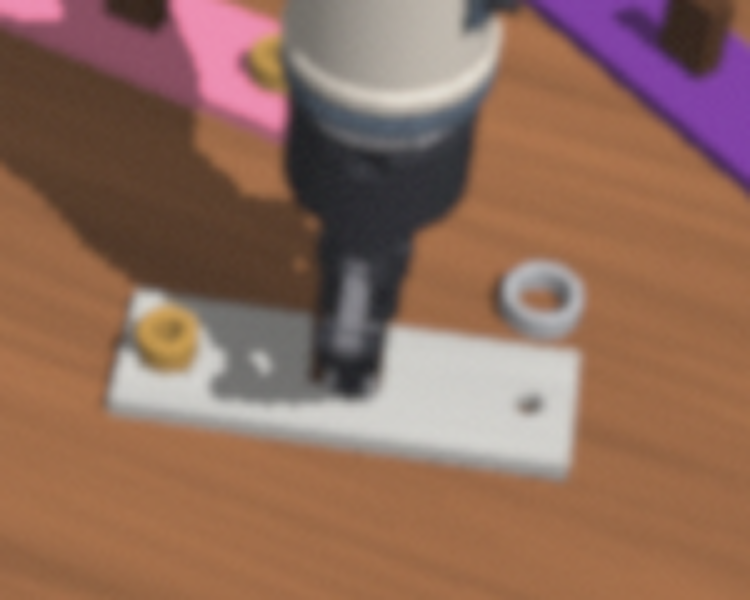

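```bash
python3 -m creep '30 0 0 0 0; 60 0 0 0 0; 100 0 0 0 0; 100 0 0 -0.5 0; 100 0 0 -0.5 0; 100 0 0 -0.5 0; 100 0 0 -0.5 0; 100 0 0 -0.5 0'; python3 - <<'E'
from h import *
st()
c=camera_info('wrist'); p,R,s=tool()
im,d=grab_frame('wrist');save('w8',im)
zt=p[2]
for q,l in [((0,-80,zt-10),'hole'),((0,-100,zt-10),'end'),((0,16,zt-56),'htop near'),((0,-16,zt-56),'htop far')]: print(l,w2px('wrist',p+R@np.array(q),c))
save('c16',cv2.resize(im[40:410,220:420],None,fx=1.6,fy=1.6,interpolation=cv2.INTER_CUBIC))
E
```

```text
clock: 17.75
eef_pos: [506.3, 181.1, 191.4]
tcp_rot: [-3.141, -0.001, 0.259]
contact_force: [0.0, -0.8, 0.4]
opening: 0.999
t 17.75 p [506.34 181.14 191.41] rpy [-1.7998e+02 -9.0000e-02  1.4820e+01] F [ 0.   -0.8   0.37] M [-0.004  0.022 -0.04 ] open 0.999
hole (np.float64(318.0362419184638), np.float64(109.542655302295))
end (np.float64(318.0115773019516), np.float64(53.784276740466225))
htop near (np.float64(318.11473393198753), np.float64(393.6945518621702))
htop far (np.float64(318.0735847023432), np.float64(308.6410673378682))
```

View pics/w8.png

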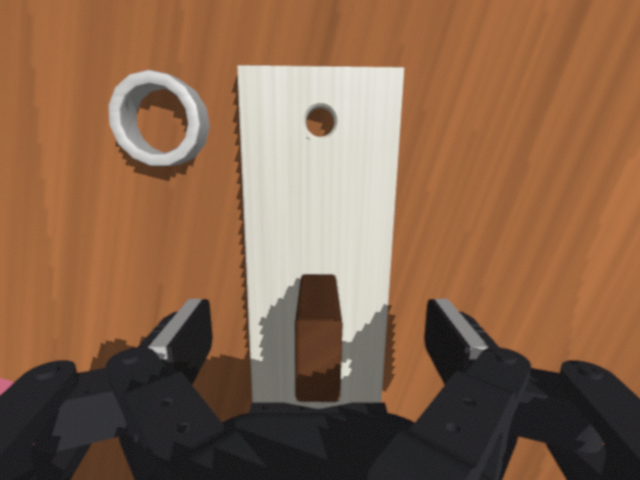

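```bash
python3 -m creep '100 0.03 0.37 0.1 0.7; 100 0.03 0.37 0.1 0.7; 100 0.03 0.37 0.1 0.7; 60 0.03 0.37 0.1 0.7; 20 0.03 0.37 0.1 0.7; 0 0.03 0.37 0.1 0.7; 0 0.03 0.37 0.1 0.7; 0 0.03 0.37 0.1 0.7; 0 0.03 0.37 0.1 0.7; 0 0.03 0.37 0.1 0.7;0 0.03 0.37 0.1 0.7;0 0.03 0.37 0.1 0.7' 120; python3 -m creep '0 0 0 -0.3 0; 0 0 0 -1 0; 0 0 0 -3 0; 0 0 0 -7 0; 0 0 0 -11 0; 0 0 0 -15 0; 0 0 0 -19 0; 0 0 0 -22 0; 0 0 0 -23 0; 0 0 0 -23 0; 0 0 0 -23 0'; python3 - <<'E'
from h import *
st()
im,d=grab_frame('wrist');save('w9',im)
mv([579.5-27.1,-306.8+75.3,368],19.8)
E
```

```text
clock: 19.0
eef_pos: [507.5, 177.7, 190.6]
tcp_rot: [-3.141, -0.001, 0.247]
contact_force: [-2.5, -0.5, 6.5]
opening: 0.174
clock: 20.1
eef_pos: [506.6, 177.3, 418.9]
tcp_rot: [-3.141, 0.001, 0.246]
contact_force: [0.0, 0.1, -5.9]
opening: 0.172
t 20.1 p [506.61 177.31 418.9 ] rpy [-1.7999e+02  6.0000e-02  1.4120e+01] F [ 0.01  0.07 -5.85] M [ 0.072  0.011 -0.009] open 0.172
shift cm [-5.522 40.76   5.058] rotvec deg [-0.01  0.12 -5.68]
```

View pics/w9.png

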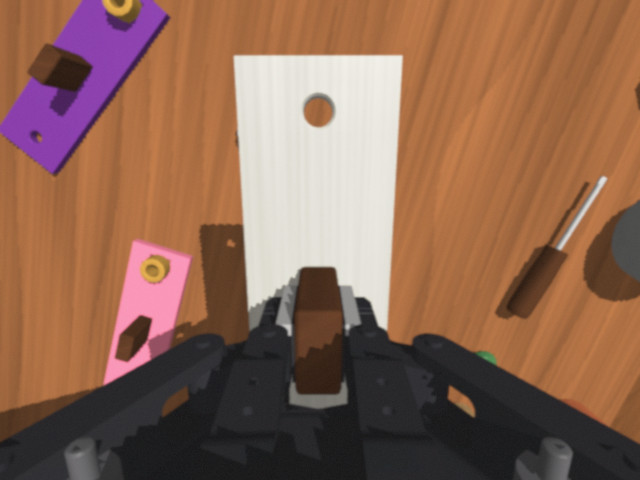

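```bash
python3 -m creep '0 -0.3 2 0 0; 0 -0.8 5.5 0 -0.5; 0 -1.4 9.5 0 -1; 0 -2 13.5 0 -2; 0 -2.6 17.5 0 -2.5; 0 -3.2 21.5 0 -3; 0 -3.7 25.5 0 -3.5; 0 -4.3 29.5 0 -4; 0 -4.7 33.5 0 -4.5; 0 -5.1 37 0 -5; 0 -5.4 39.5 0.5 -5.7; 0 -5.52 40.5 1.5 -5.7; 0 -5.52 40.76 3 -5.7; 0 -5.52 40.76 4.5 -5.7; 0 -5.52 40.76 5.05 -5.7; 0 -5.52 40.76 5.05 -5.7; 0 -5.52 40.76 5.05 -5.7; 0 -5.52 40.76 5.05 -5.7; 0 -5.52 40.76 5.05 -5.7'; python3 - <<'E'
from h import *
st()
mv([552.4,-231.5,361],19.8)
im,d=grab_frame('scene');save('s9',im)
save('c17',cv2.resize(im[120:190,95:235],None,fx=5.5,fy=5.5,interpolation=cv2.INTER_CUBIC))
E
```

```text
clock: 22.05
eef_pos: [552.6, -231.3, 368.9]
tcp_rot: [3.141, 0.001, 0.346]
contact_force: [0.0, 0.1, -4.9]
opening: 0.174
t 22.05 p [ 552.63 -231.3   368.88] rpy [1.7996e+02 6.0000e-02 1.9840e+01] F [ 0.01  0.13 -4.89] M [ 0.043  0.031 -0.065] open 0.174
shift cm [-0.028  0.011  0.788] rotvec deg [0.04 0.06 0.04]
```

View pics/c17.png

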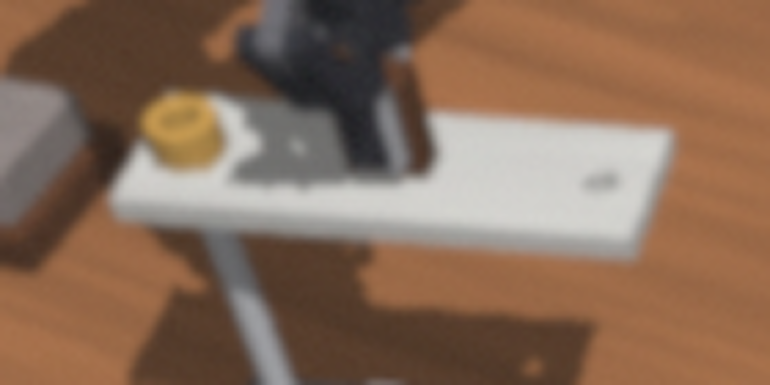

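```bash
python3 -m creep '0 -0.02 0.01 0.3 0; 0 -0.02 0.01 0.6 0; 0 -0.02 0.01 0.78 0; 0 -0.02 0.01 0.83 0; 0 -0.02 0.01 0.83 0; 0 -0.02 0.01 0.83 0'; python3 -m creep '0 0 0 0.05 0; 0 0 0 0.1 0; 0 0 0 0.1 0'; python3 -m creep '0 0 0 0.05 0; 0 0 0 0.08 0; 0 0 0 0.08 0'; python3 -m creep '0 0 0 0.03 0; 0 0 0 0.05 0; 0 0 0 0.05 0'; python3 -c "
from h import *
st()"
```

```text
clock: 22.7
eef_pos: [552.4, -231.6, 360.5]
tcp_rot: [3.141, 0.001, 0.346]
contact_force: [0.5, 0.6, -5.0]
opening: 0.178
clock: 23.0
eef_pos: [552.4, -231.6, 359.4]
tcp_rot: [3.141, 0.001, 0.346]
contact_force: [0.0, -0.4, -4.8]
opening: 0.171
clock: 23.3
eef_pos: [552.4, -231.6, 358.6]
tcp_rot: [3.141, 0.001, 0.346]
contact_force: [0.7, 0.0, -5.2]
opening: 0.172
clock: 23.6
eef_pos: [552.4, -231.6, 358.1]
tcp_rot: [3.141, 0.001, 0.346]
contact_force: [0.7, -1.0, -5.3]
opening: 0.17
t 23.6 p [ 552.44 -231.59  358.06] rpy [1.7997e+02 7.0000e-02 1.9830e+01] F [ 0.73 -1.   -5.34] M [ 0.009  0.023 -0.014] open 0.17
```

```bash
python3 -m creep '0 0 0 0.03 0; 0 0 0 0.05 0; 0 0 0 0.05 0'; python3 -m creep '0 0 0 0.03 0; 0 0 0 0.05 0; 0 0 0 0.05 0';  python3 -c "
from h import *
st()"
```

```text
clock: 23.9
eef_pos: [552.5, -231.6, 357.5]
tcp_rot: [3.141, 0.001, 0.346]
contact_force: [1.3, 0.9, -5.6]
opening: 0.175
clock: 24.2
eef_pos: [552.5, -231.6, 357.0]
tcp_rot: [3.141, 0.001, 0.346]
contact_force: [-0.4, -1.4, -5.6]
opening: 0.172
t 24.2 p [ 552.46 -231.55  357.02] rpy [1.7997e+02 7.0000e-02 1.9840e+01] F [-0.37 -1.41 -5.59] M [ 0.064 -0.069  0.022] open 0.172
```

```bash
python3 -m creep '0 0 0 0.03 0; 0 0 0 0.05 0; 0 0 0 0.05 0'; python3 -c "
from h import *
st();grab_frame('top');st()"; python3 -m creep '0 0 0 0.03 0; 0 0 0 0.05 0; 0 0 0 0.05 0';  python3 -c "
from h import *
st();grab_frame('top');st()"
```

```text
clock: 24.5
eef_pos: [552.5, -231.6, 356.6]
tcp_rot: [3.141, 0.001, 0.346]
contact_force: [-0.2, 0.7, -4.5]
opening: 0.176
t 24.5 p [ 552.51 -231.58  356.55] rpy [1.7996e+02 6.0000e-02 1.9840e+01] F [-0.17  0.74 -4.53] M [-0.042 -0.061  0.008] open 0.176
t 24.55 p [ 552.49 -231.58  356.58] rpy [1.7996e+02 6.0000e-02 1.9840e+01] F [ 0.41 -0.76 -3.94] M [-0.02  -0.063  0.031] open 0.168
clock: 24.85
eef_pos: [552.5, -231.6, 356.1]
tcp_rot: [3.141, 0.001, 0.346]
contact_force: [0.5, -0.0, -4.2]
opening: 0.175
t 24.85 p [ 552.53 -231.6   356.09] rpy [1.7996e+02 5.0000e-02 1.9830e+01] F [ 0.52 -0.02 -4.17] M [-0.03  -0.144  0.02 ] open 0.175
t 24.9 p [ 552.52 -231.59  356.08] rpy [1.7996e+02 6.0000e-02 1.9840e+01] F [-0.03 -0.27 -4.21] M [-0.079 -0.125  0.017] open 0.171
```

```bash
cat >> h.py <<'E'
def cf(n=3,zr=None):
    """contact force at bush from averaged wrench"""
    Fs=[];Ms=[]
    for i in range(n):
        if i: grab_frame('top')
        s=sense(); Fs.append(s['contact_force']);Ms.append(s['wrist_torque'])
    p,R,s=tool()
    F=np.mean(Fs,0)-[0.1,0.,-5.0]; M=np.mean(Ms,0)-[0.04,0.02,-0.01]
    r=R@np.array([0,80,185 if zr is None else zr])/1000
    S=np.array([[0,-r[2],r[1]],[r[2],0,-r[0]],[-r[1],r[0],0]])
    A=np.vstack([np.eye(3)/0.6,S/0.04]); b=np.r_[F/0.6,M/0.04]
    f=np.linalg.lstsq(A,b,rcond=None)[0]
    print('t',round(s['clock'],2),'p',p.round(2),'yaw',np.degrees(s['tcp_rot'])[2].round(2),'F',F.round(2),'M',M.round(3),'est contact',f.round(2),'tool',(R.T@f).round(2))
E
python3 -m creep '0 0.05 0.02 0 0; 0 0.05 0.02 0 0'; python3 -c "
from h import *
cf()"; python3 -m creep '0 0 0 0.03 0; 0 0 0 0.05 0; 0 0 0 0.05 0'; python3 -c "
from h import *
cf()"
```

```text
clock: 25.1
eef_pos: [553.1, -231.6, 356.1]
tcp_rot: [3.141, 0.001, 0.346]
contact_force: [0.3, 0.7, -4.0]
opening: 0.173
t 25.2 p [ 553.03 -231.57  356.  ] yaw 19.84 F [0.51 0.61 0.74] M [-0.018 -0.081  0.047] est contact [0.36 0.29 0.84] tool [ 0.44 -0.15 -0.84]
clock: 25.5
eef_pos: [553.0, -231.6, 355.4]
tcp_rot: [3.141, 0.001, 0.346]
contact_force: [0.9, -0.7, -3.8]
opening: 0.174
t 25.6 p [ 553.02 -231.58  355.49] yaw 19.83 F [ 0.72 -0.16  0.17] M [ 0.024 -0.161  0.059] est contact [0.83 0.12 0.08] tool [ 0.82  0.17 -0.08]
```

```bash
python3 -m creep '0 0.05 0.02 0 0; 0 0.05 0.02 0 0'; python3 -c "
from h import *
cf()"; python3 -m creep '0 0 0 0.03 0; 0 0 0 0.05 0; 0 0 0 0.05 0'; python3 -c "
from h import *
cf()"
```

```text
clock: 25.8
eef_pos: [553.6, -231.6, 355.4]
tcp_rot: [3.141, 0.001, 0.346]
contact_force: [0.6, 0.0, -5.8]
opening: 0.171
t 25.9 p [ 553.5  -231.58  355.41] yaw 19.84 F [ 0.13  0.14 -0.46] M [-0.024 -0.048  0.   ] est contact [ 0.26 -0.22 -0.3 ] tool [0.17 0.29 0.3 ]
clock: 26.2
eef_pos: [553.5, -231.6, 354.9]
tcp_rot: [3.141, 0.001, 0.346]
contact_force: [1.0, 0.4, -4.1]
opening: 0.176
t 26.3 p [ 553.5  -231.59  354.93] yaw 19.83 F [ 0.32 -0.23  0.13] M [-0.029 -0.043 -0.015] est contact [ 0.18 -0.15  0.08] tool [ 0.12  0.21 -0.08]
```

```bash
python3 -m creep '0 0 0 0.05 0; 0 0 0 0.1 0; 0 0 0 0.1 0'; python3 -c "
from h import *
cf(2)"; python3 -m creep '0 0 0 0.05 0; 0 0 0 0.1 0; 0 0 0 0.1 0'; python3 -c "
from h import *
cf(2)";python3 -m creep '0 0 0 0.05 0; 0 0 0 0.1 0; 0 0 0 0.1 0'; python3 -c "
from h import *
cf(2)"
```

```text
clock: 26.6
eef_pos: [553.5, -231.6, 353.8]
tcp_rot: [3.141, 0.002, 0.346]
contact_force: [0.4, 0.3, -4.2]
opening: 0.172
t 26.65 p [ 553.48 -231.56  353.84] yaw 19.83 F [0.55 0.17 0.18] M [-0.015 -0.075  0.024] est contact [0.38 0.02 0.22] tool [ 0.37  0.11 -0.22]
clock: 26.95
eef_pos: [553.5, -231.6, 352.8]
tcp_rot: [3.141, 0.002, 0.346]
contact_force: [1.1, -0.4, -5.1]
opening: 0.173
t 27.0 p [ 553.46 -231.55  352.78] yaw 19.84 F [ 0.13 -0.46 -0.11] M [-0.03  -0.011  0.037] est contact [ 0.16 -0.24 -0.2 ] tool [0.06 0.28 0.2 ]
clock: 27.3
eef_pos: [553.4, -231.5, 351.7]
tcp_rot: [3.141, 0.002, 0.346]
contact_force: [-0.4, -0.8, -4.8]
opening: 0.174
t 27.35 p [ 553.45 -231.53  351.71] yaw 19.83 F [ 0.31 -0.97 -0.15] M [-0.019 -0.084  0.016] est contact [ 0.47 -0.35 -0.38] tool [0.32 0.49 0.38]
```

```bash
python3 -m creep '0 0 0 0.1 0; 0 0 0 0.2 0; 0 0 0 0.3 0; 0 0 0 0.4 0; 0 0 0 0.5 0; 0 0 0 0.5 0'; python3 -c "
from h import *
cf(2)"; python3 -m creep '0 0 0 0.1 0; 0 0 0 0.2 0; 0 0 0 0.3 0; 0 0 0 0.4 0; 0 0 0 0.5 0; 0 0 0 0.5 0'; python3 -c "
from h import *
cf(3)
im,d=grab_frame('scene');save('s10',im)
save('c18',cv2.resize(im[120:200,95:245],None,fx=5,fy=5,interpolation=cv2.INTER_CUBIC))"
```

```text
clock: 27.95
eef_pos: [553.4, -231.6, 346.6]
tcp_rot: [-3.142, 0.002, 0.346]
contact_force: [0.5, -0.6, -5.1]
opening: 0.171
t 28.0 p [ 553.39 -231.53  346.61] yaw 19.84 F [ 0.11 -0.73 -0.07] M [-0.051 -0.037  0.   ] est contact [ 0.21 -0.4  -0.19] tool [0.06 0.45 0.19]
clock: 28.6
eef_pos: [553.4, -231.5, 341.4]
tcp_rot: [-3.141, 0.002, 0.346]
contact_force: [0.2, -0.5, -5.4]
opening: 0.171
t 28.7 p [ 553.36 -231.55  341.54] yaw 19.83 F [ 0.56 -0.29 -0.59] M [-0.006 -0.077  0.036] est contact [ 0.52 -0.28 -0.6 ] tool [0.39 0.44 0.6 ]
```

View pics/c18.png

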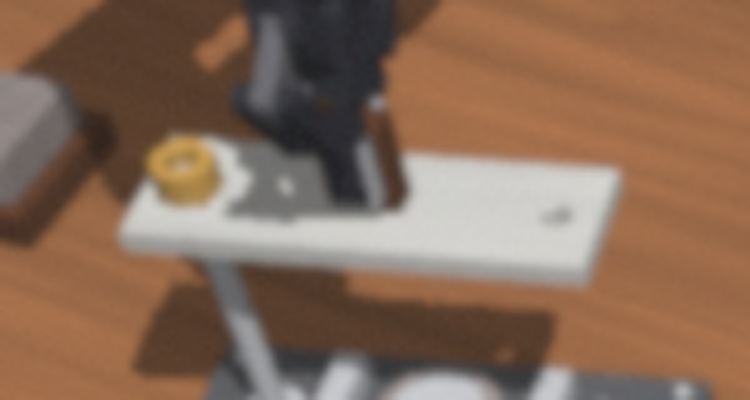

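```bash
python3 -m creep '0 0 0 0.15 0; 0 -0.01 0 0.3 0; 0 -0.015 0 0.45 0; 0 -0.02 0 0.6 0; 0 -0.025 0 0.75 0; 0 -0.03 0 0.9 0; 0 -0.03 0 1 0;0 -0.03 0 1 0'; python3 -c "
from h import *
cf(3)"; python3 -m creep '0 0 0 0.15 0; 0 -0.01 0 0.3 0; 0 -0.015 0 0.45 0; 0 -0.02 0 0.6 0; 0 -0.025 0 0.75 0; 0 -0.03 0 0.9 0; 0 -0.03 0 1 0;0 -0.03 0 1 0'; python3 -c "
from h import *
cf(3)"
```

```text
clock: 29.55
eef_pos: [553.1, -231.6, 331.4]
tcp_rot: [-3.141, 0.002, 0.346]
contact_force: [0.8, -0.1, -4.2]
opening: 0.168
t 29.65 p [ 553.06 -231.58  331.47] yaw 19.84 F [ 0.77 -0.4  -0.3 ] M [ 0.009 -0.161  0.05 ] est contact [ 0.88 -0.15 -0.39] tool [0.78 0.44 0.38]
clock: 30.45
eef_pos: [552.7, -231.7, 321.3]
tcp_rot: [-3.141, 0.002, 0.346]
contact_force: [0.9, 0.3, -4.6]
opening: 0.172
t 30.55 p [ 552.71 -231.66  321.42] yaw 19.83 F [ 0.52 -0.14 -0.15] M [ 0.016 -0.182  0.084] est contact [ 0.97  0.01 -0.15] tool [0.92 0.32 0.15]
```

```bash
python3 -m creep '0 0.02 0.005 0.15 0; 0 0.02 0.005 0.3 0; 0 0.02 0.005 0.45 0; 0 0.015 0.005 0.6 0; 0 0.01 0.005 0.75 0; 0 0.01 0 0.9 0; 0 0.01 0 1 0;0 0.01 0 1 0'; python3 -c "
from h import *
cf(3)"
```

```text
clock: 31.35
eef_pos: [552.7, -231.6, 311.2]
tcp_rot: [-3.141, 0.002, 0.346]
contact_force: [0.1, 0.3, -5.3]
opening: 0.172
t 31.45 p [ 552.73 -231.62  311.27] yaw 19.83 F [ 0.35 -0.29 -0.4 ] M [-0.014 -0.106  0.052] est contact [ 0.62 -0.23 -0.38] tool [0.5  0.43 0.38]
```

```bash
python3 -m creep '0 0.01 0 0.15 0; 0 0.01 0 0.3 0; 0 0 0 0.45 0; 0 0 0 0.6 0; 0 -0.01 0 0.75 0; 0 -0.015 0 0.9 0; 0 -0.02 0 1 0;0 -0.02 0 1 0'; python3 -c "
from h import *
cf(3)"; python3 -m creep '0 0 0 0.15 0; 0 0 0 0.3 0; 0 -0.01 0 0.45 0; 0 -0.01 0 0.6 0; 0 -0.02 0 0.75 0; 0 -0.02 0 0.9 0; 0 -0.02 0 1 0;0 -0.02 0 1 0'; python3 -c "
from h import *
cf(3)"
```

```text
clock: 32.25
eef_pos: [552.5, -231.7, 301.1]
tcp_rot: [-3.141, 0.003, 0.346]
contact_force: [0.2, -0.6, -4.5]
opening: 0.172
t 32.35 p [ 552.47 -231.65  301.2 ] yaw 19.83 F [ 0.41 -0.29 -0.19] M [ 0.001 -0.122  0.01 ] est contact [ 0.6  -0.13 -0.23] tool [0.52 0.33 0.23]
clock: 33.15
eef_pos: [552.2, -231.7, 291.0]
tcp_rot: [-3.14, 0.003, 0.346]
contact_force: [0.5, -1.2, -5.6]
opening: 0.17
t 33.25 p [ 552.23 -231.7   291.13] yaw 19.83 F [ 0.47 -0.39 -0.38] M [ 0.021 -0.08   0.044] est contact [ 0.51 -0.11 -0.49] tool [0.44 0.28 0.48]
```

```bash
python3 -m creep '0 0 0 0.15 0; 0 0 0 0.3 0; 0 -0.01 0 0.45 0; 0 -0.01 0 0.6 0; 0 -0.02 0 0.75 0; 0 -0.02 0 0.9 0; 0 -0.03 0 1 0;0 -0.03 0 1 0'; python3 -c "
from h import *
cf(3)"; python3 -m creep '0 0 0 0.15 0; 0 0 0 0.3 0; 0 -0.01 0 0.45 0; 0 -0.01 0 0.6 0; 0 -0.02 0 0.75 0; 0 -0.02 0 0.9 0; 0 -0.03 0 1 0;0 -0.03 0 1 0'; python3 -c "
from h import *
cf(3)"
```

```text
clock: 34.05
eef_pos: [551.9, -231.8, 280.9]
tcp_rot: [-3.14, 0.003, 0.346]
contact_force: [-0.2, -0.6, -4.6]
opening: 0.173
t 34.15 p [ 551.9  -231.8   281.08] yaw 19.83 F [ 0.33 -0.51  0.02] M [ 0.021 -0.1    0.044] est contact [ 0.54 -0.01 -0.15] tool [0.51 0.19 0.15]
clock: 34.95
eef_pos: [551.5, -231.9, 270.9]
tcp_rot: [-3.14, 0.003, 0.346]
contact_force: [0.6, 0.1, -5.8]
opening: 0.171
t 35.05 p [ 551.56 -231.86  270.99] yaw 19.82 F [ 0.68  0.42 -0.76] M [-0.003 -0.118  0.028] est contact [ 0.67 -0.17 -0.52] tool [0.58 0.39 0.52]
```

```bash
python3 -m creep '0 0 0 0.15 0; 0 0 0 0.3 0; 0 -0.01 0 0.45 0; 0 -0.01 0 0.6 0; 0 -0.02 0 0.75 0; 0 -0.02 0 0.9 0; 0 -0.03 0 1 0;0 -0.03 0 1 0'; python3 -c "
from h import *
cf(3)"; python3 -m creep '0 0 0 0.15 0; 0 0 0 0.3 0; 0 -0.01 0 0.45 0; 0 -0.01 0 0.6 0; 0 -0.02 0 0.75 0; 0 -0.02 0 0.9 0; 0 -0.03 0 1 0;0 -0.03 0 1 0'; python3 -c "
from h import *
cf(3)
im,d=grab_frame('wrist');save('w11',im)
save('c19',cv2.resize(im[50:170,220:420],None,fx=4,fy=4,interpolation=cv2.INTER_CUBIC))
"
```

```text
clock: 35.85
eef_pos: [551.3, -232.0, 260.9]
tcp_rot: [-3.14, 0.003, 0.346]
contact_force: [1.2, 0.0, -4.9]
opening: 0.174
t 35.95 p [ 551.23 -231.95  260.93] yaw 19.83 F [ 1.19 -0.13 -0.04] M [-0.032 -0.125  0.088] est contact [ 0.8  -0.17 -0.07] tool [0.7  0.43 0.07]
clock: 36.75
eef_pos: [550.9, -232.0, 250.8]
tcp_rot: [-3.14, 0.003, 0.346]
contact_force: [1.2, -0.3, -4.5]
opening: 0.174
t 36.85 p [ 550.92 -232.05  250.85] yaw 19.83 F [ 0.82 -0.12 -0.48] M [-0.022 -0.164  0.074] est contact [ 0.95 -0.26 -0.41] tool [0.8  0.57 0.4 ]
```

View pics/c19.png

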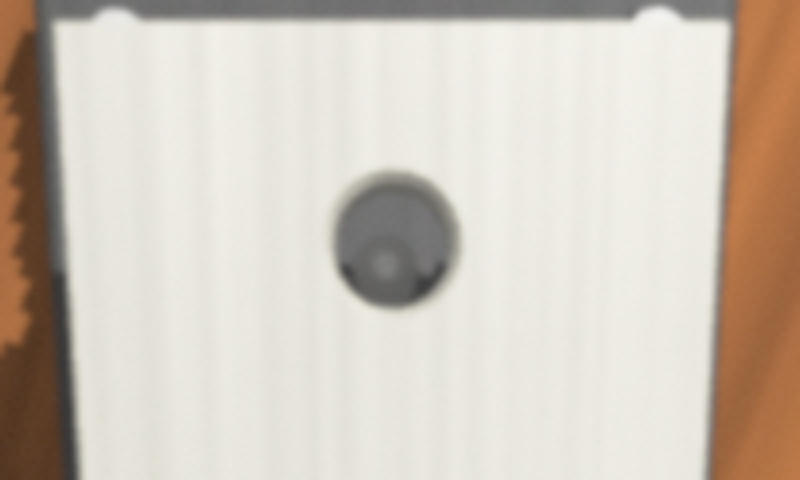

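View pics/w11.png

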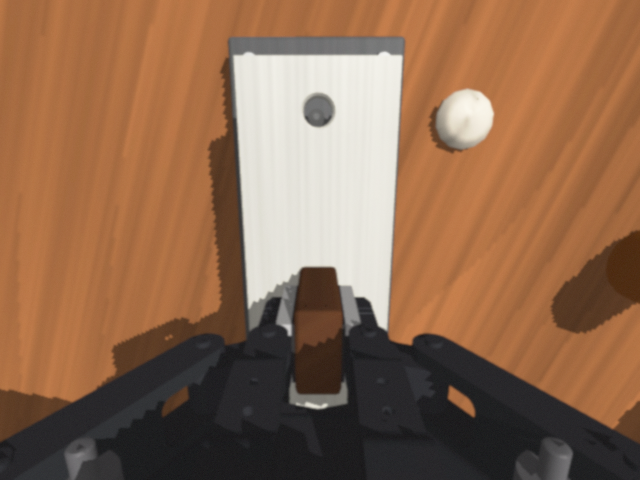

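```bash
python3 - <<'E'
from h import *
def c(x,y): return 220+(x+.5)/4-.5,50+(y+.5)/4-.5
p,R,s=tool(); ci=camera_info('wrist'); zu=p[2]-191
h=ray_z('wrist',*c(396,239),zu+10,ci); 
d=ray_z('wrist',*c(386,264),44,ci)
print(h,d,'d-h world',d-h,'tool mm',R.T@(d-h),'hole nominal tool',R.T@(h-p),'dowel',R.T@(d-p))
E
```

```text
[ 523.33220262 -156.57703053   69.88603632] [ 522.3308361  -157.36357105   44.        ] d-h world [ -1.00136652  -0.78654052 -25.88603632] tool mm [-1.1345838   0.44298446 25.88869911] hole nominal tool [ 1.63891348e-01 -8.00312134e+01  1.81132385e+02] dowel [ -0.97069245 -79.58822896 207.02108411]
```

```bash
python3 -m creep '0 0 0 0.15 -0.1; 0 -0.01 0 0.3 -0.2; 0 -0.01 0 0.45 -0.3; 0 -0.02 0 0.6 -0.4; 0 -0.03 0 0.75 -0.4; 0 -0.03 0 0.9 -0.4; 0 -0.04 0 1 -0.4;0 -0.04 0 1 -0.4'; python3 -c "
from h import *
cf(3)"; python3 -m creep '0 0 0 0.1 0; 0 0 0 0.2 0; 0 -0.01 0 0.3 0; 0 -0.01 0 0.4 0; 0 -0.01 0 0.5 0; 0 -0.01 0 0.5 0'; python3 -c "
from h import *
cf(3)
im,d=grab_frame('wrist');save('w12',im)
save('c20',cv2.resize(im[50:170,220:420],None,fx=4,fy=4,interpolation=cv2.INTER_CUBIC))
"
```

```text
clock: 37.7
eef_pos: [550.1, -232.0, 240.6]
tcp_rot: [-3.139, 0.004, 0.353]
contact_force: [-3.4, 3.7, -2.8]
opening: 0.171
t 37.8 p [ 550.18 -231.91  240.65] yaw 20.21 F [-2.53  3.62  1.9 ] M [ 0.339  0.407 -0.097] est contact [-2.5   2.84  2.22] tool [-1.37 -3.53 -2.21]
clock: 38.4
eef_pos: [550.0, -231.9, 235.5]
tcp_rot: [-3.139, 0.004, 0.353]
contact_force: [-3.0, 2.3, -2.7]
opening: 0.17
t 38.5 p [ 549.97 -231.89  235.49] yaw 20.21 F [-2.95  2.23  2.33] M [ 0.17   0.439 -0.15 ] est contact [-2.75  1.95  2.47] tool [-1.91 -2.79 -2.45]
```

View pics/c20.png

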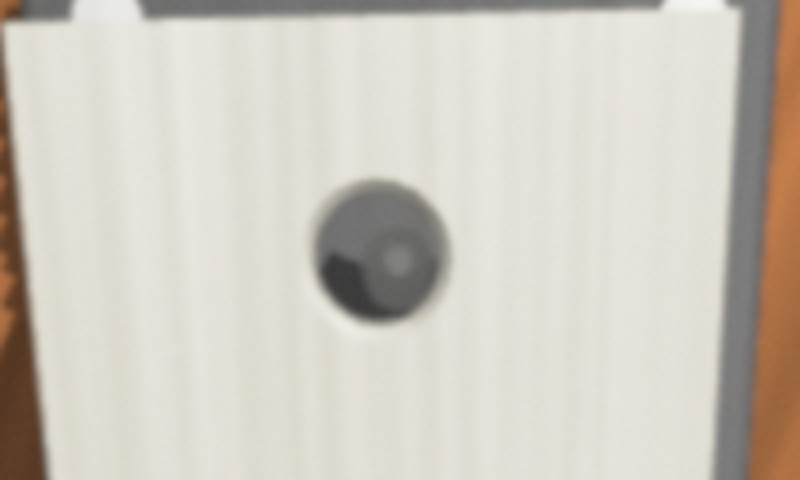

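View pics/w12.png

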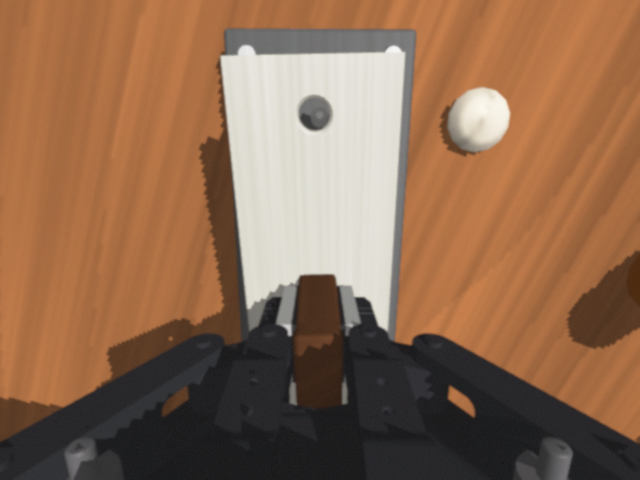

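```bash
python3 -c "
from h import *
im,d=grab_frame('scene');save('s12',im)
save('c21',cv2.resize(im[135:235,105:255],None,fx=5,fy=5,interpolation=cv2.INTER_CUBIC))
cf(1)"
```

```text
t 38.6 p [ 550.   -231.92  235.55] yaw 20.21 F [-2.89  1.75  1.33] M [ 0.161  0.411 -0.083] est contact [-2.38  1.54  1.48] tool [-1.71 -2.27 -1.47]
```

View pics/c21.png

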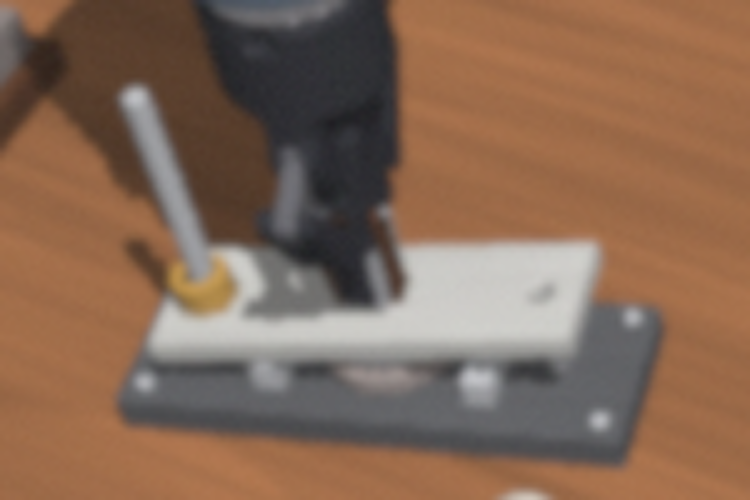

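```bash
python3 -c "
from h import *
for n in ['w11','w12']:
    im=cv2.imread('pics/%s.png'%n)
    save('h'+n,cv2.resize(im[260:420,270:370],None,fx=3.7,fy=3.7,interpolation=cv2.INTER_CUBIC))
a=cv2.imread('pics/hw11.png');b=cv2.imread('pics/hw12.png');save('hh',np.hstack([a,b]))"
```

```text
(no output)
```

View pics/hh.png

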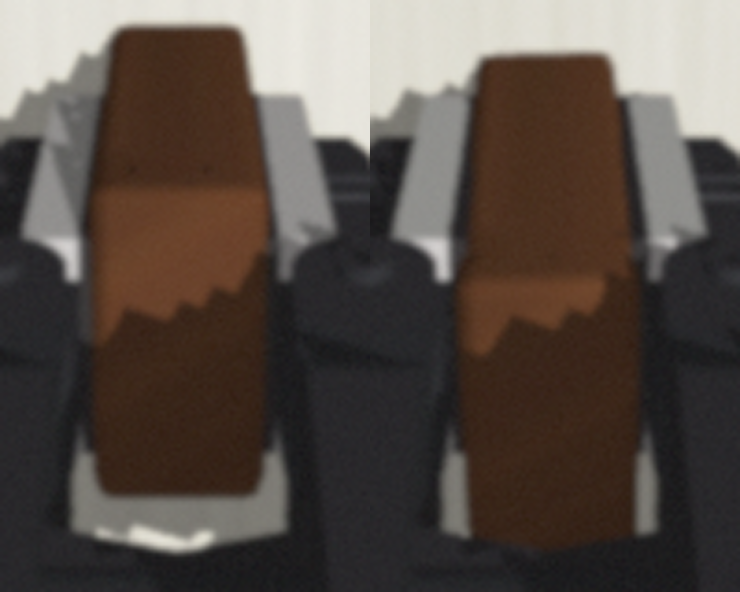

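```bash
python3 -m creep '0 0 -0.05 0 0.3; 0 0 -0.1 0 0.6; 0 0 -0.15 0 0.8; 0 0 -0.15 0 0.8'; python3 -c "
from h import *
cf(3)
im,d=grab_frame('wrist');save('w13',im)
save('c22',cv2.resize(im[50:170,220:420],None,fx=4,fy=4,interpolation=cv2.INTER_CUBIC))
"
```

```text
clock: 39.0
eef_pos: [549.9, -230.7, 235.7]
tcp_rot: [-3.14, 0.003, 0.339]
contact_force: [1.3, -0.6, -5.3]
opening: 0.173
t 39.1 p [ 549.92 -230.73  235.75] yaw 19.43 F [ 1.21 -1.59 -0.5 ] M [-0.382 -0.289  0.111] est contact [ 1.63 -2.07 -0.24] tool [0.85 2.49 0.23]
```

View pics/c22.png

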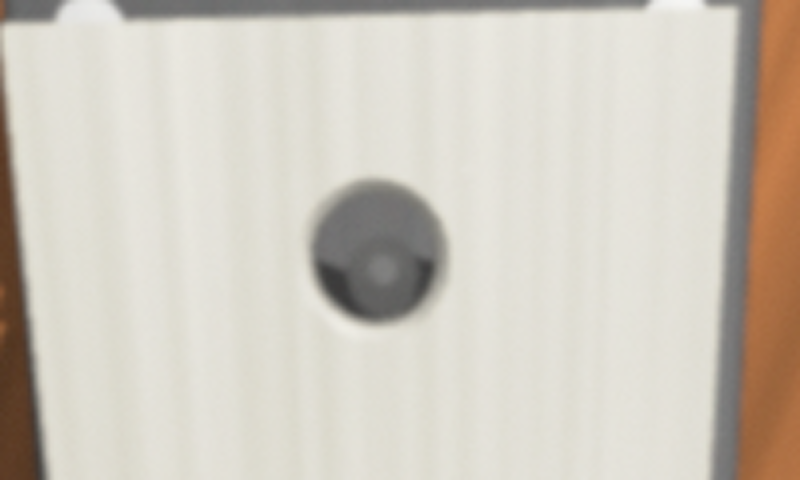

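```bash
python3 -m creep '0 0.02 0.06 0 0; 0 0.02 0.06 0 0'; python3 -c "
from h import *
cf(2)"; python3 -m creep '0 0 0 0.1 0; 0 0 0 0.2 0; 0 0 0 0.2 0'; python3 -c "
from h import *
cf(2)"
```

```text
clock: 39.35
eef_pos: [550.1, -231.2, 235.7]
tcp_rot: [-3.139, 0.003, 0.339]
contact_force: [-0.9, -0.7, -4.9]
opening: 0.172
t 39.4 p [ 550.14 -231.25  235.7 ] yaw 19.42 F [-0.78 -0.63 -0.  ] M [-0.196 -0.001 -0.033] est contact [-0.11 -0.93  0.21] tool [-0.41  0.84 -0.21]
clock: 39.7
eef_pos: [550.0, -231.1, 233.5]
tcp_rot: [-3.139, 0.003, 0.339]
contact_force: [-0.5, 0.0, -3.6]
opening: 0.174
t 39.75 p [ 550.04 -231.06  233.55] yaw 19.42 F [-0.37  0.27  0.57] M [ 0.006  0.037 -0.017] est contact [-0.29  0.27  0.58] tool [-0.19 -0.35 -0.58]
```

```bash
python3 -m creep '0 0 0 0.1 0; 0 0 0 0.2 0; 0 0 0 0.2 0'; python3 -c "
from h import *
cf(2)"; python3 -m creep '0 0 0 0.1 0; 0 0 0 0.15 0; 0 0 0 0.15 0'; python3 -c "
from h import *
cf(2)
im,d=grab_frame('scene');save('s14',im)
save('c23',cv2.resize(im[135:235,105:255],None,fx=5,fy=5,interpolation=cv2.INTER_CUBIC))"
```

```text
clock: 40.05
eef_pos: [550.0, -231.2, 231.4]
tcp_rot: [-3.139, 0.004, 0.339]
contact_force: [-1.0, -0.1, -4.6]
opening: 0.17
t 40.1 p [ 550.03 -231.14  231.47] yaw 19.42 F [-0.22 -0.12  0.35] M [-0.145  0.03  -0.023] est contact [-0.22 -0.52  0.51] tool [-0.38  0.41 -0.51]
clock: 40.4
eef_pos: [549.9, -231.1, 229.8]
tcp_rot: [-3.139, 0.004, 0.339]
contact_force: [-1.3, 0.4, -3.5]
opening: 0.168
t 40.45 p [ 549.96 -231.11  229.9 ] yaw 19.42 F [-0.63  0.17  1.25] M [-0.093  0.112 -0.009] est contact [-0.69  0.07  1.29] tool [-0.63 -0.29 -1.29]
```

View pics/c23.png

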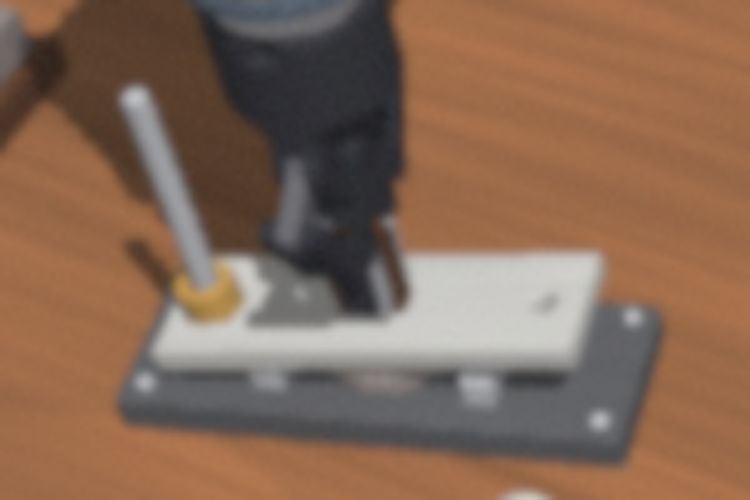

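```bash
python3 -m creep '0 -0.01 0 0.05 0; 0 -0.02 0 0.1 0; 0 -0.02 0 0.1 0'; python3 -c "
from h import *
cf(2)"; python3 -m creep '0 0 0 0.05 0; 0 0 0 0.1 0; 0 0 0 0.1 0'; python3 -c "
from h import *
cf(2)"; python3 -m creep '0 0 0 0.05 0; 0 0 0 0.1 0; 0 0 0 0.1 0'; python3 -c "
from h import *
cf(2)"
```

```text
clock: 40.8
eef_pos: [549.8, -231.2, 228.8]
tcp_rot: [-3.139, 0.004, 0.339]
contact_force: [0.5, 0.5, -4.1]
opening: 0.171
t 40.85 p [ 549.77 -231.17  228.85] yaw 19.42 F [0.06 0.19 0.75] M [-0.065 -0.034  0.009] est contact [0.07 0.01 0.83] tool [ 0.07  0.01 -0.83]
clock: 41.15
eef_pos: [549.8, -231.1, 228.1]
tcp_rot: [-3.139, 0.004, 0.339]
contact_force: [-2.1, 1.6, 0.6]
opening: 0.173
t 41.2 p [ 549.78 -231.12  228.1 ] yaw 19.42 F [-2.    1.95  5.7 ] M [ 0.07   0.157 -0.038] est contact [-1.62  2.55  5.51] tool [-0.7  -2.96 -5.5 ]
clock: 41.5
eef_pos: [549.8, -231.0, 227.8]
tcp_rot: [-3.139, 0.003, 0.339]
contact_force: [-3.8, 4.0, 8.1]
opening: 0.17
t 41.55 p [ 549.76 -230.98  227.78] yaw 19.42 F [-4.25  4.02 12.91] M [ 0.117  0.368 -0.064] est contact [-3.64  5.52 12.39] tool [ -1.64  -6.45 -12.37]
```

```bash
python3 -c "
from h import *
im,d=grab_frame('wrist');save('w15',im)
im,d=grab_frame('scene');save('s15',im)
save('c24',cv2.resize(im[135:235,105:255],None,fx=5,fy=5,interpolation=cv2.INTER_CUBIC))
cf(1)"
```

```text
t 41.65 p [ 549.79 -230.98  227.8 ] yaw 19.42 F [-3.99  4.59 13.33] M [ 0.106  0.373 -0.081] est contact [-3.73  5.71 12.91] tool [ -1.67  -6.66 -12.89]
```

View pics/w15.png

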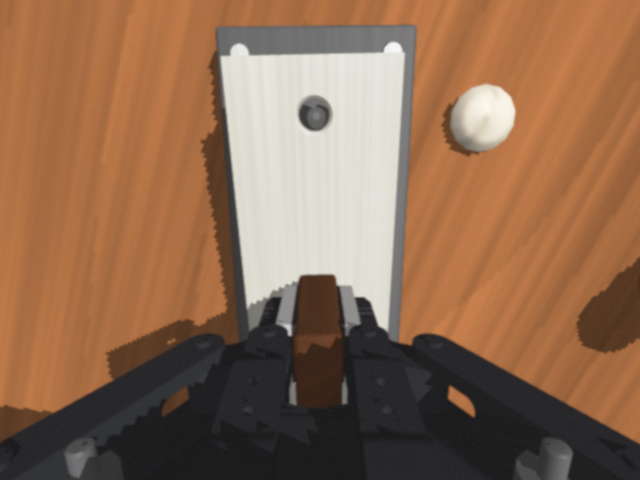

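View pics/c24.png

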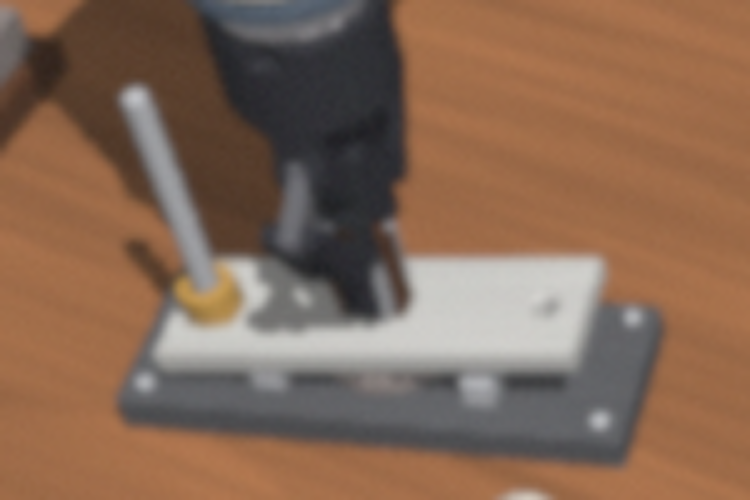

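```bash
python3 -m creep '0 0 0 -0.03 0; 0 0 0 -0.03 0' 70; python3 -c "
from h import *
cf(2)"; python3 -m creep '0 0 0 0 0; 0 0 0 0 0' 40;  python3 -c "
from h import *
cf(2)
im,d=grab_frame('wrist');save('w16',im)"
```

```text
clock: 41.85
eef_pos: [549.8, -231.1, 228.1]
tcp_rot: [-3.139, 0.003, 0.339]
contact_force: [-1.8, 1.2, -0.1]
opening: 0.168
t 41.9 p [ 549.78 -231.04  228.05] yaw 19.42 F [-2.42  0.88  4.84] M [-0.124  0.117 -0.025] est contact [-1.35  1.27  4.83] tool [-0.87 -1.66 -4.82]
clock: 42.1
eef_pos: [549.8, -231.0, 228.1]
tcp_rot: [-3.139, 0.003, 0.339]
contact_force: [-1.7, 0.5, 0.8]
opening: 0.172
t 42.15 p [ 549.81 -231.06  228.05] yaw 19.42 F [-1.8   0.45  5.66] M [-0.049  0.137 -0.05 ] est contact [-1.47  1.7   5.2 ] tool [-0.84 -2.1  -5.19]
```

View pics/w16.png

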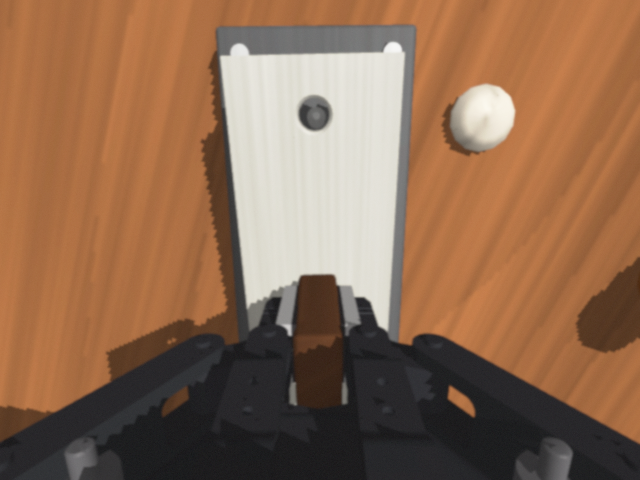

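```bash
python3 -m creep '0 0 0 0 0; 0 0 0 0 0' 20; python3 -c "
from h import *
cf(2)"; python3 -m creep '0 0 0 0.03 0; 0 0 0 0.05 0; 0 0 0 0.05 0';  python3 -c "
from h import *
cf(2)
im,d=grab_frame('wrist');save('w17',im)"
```

```text
clock: 42.4
eef_pos: [549.8, -231.1, 228.1]
tcp_rot: [-3.139, 0.003, 0.339]
contact_force: [-2.6, 1.5, 0.3]
opening: 0.172
t 42.45 p [ 549.81 -231.04  228.05] yaw 19.42 F [-2.27  1.48  6.06] M [-0.074  0.118 -0.027] est contact [-1.5   1.98  5.97] tool [-0.77 -2.38 -5.96]
clock: 42.75
eef_pos: [549.8, -231.0, 227.9]
tcp_rot: [-3.139, 0.003, 0.339]
contact_force: [-3.6, 2.7, 5.2]
opening: 0.172
t 42.8 p [ 549.78 -231.    227.87] yaw 19.41 F [-3.9   2.3  10.22] M [ 0.011  0.264 -0.077] est contact [-2.84  3.84  9.74] tool [-1.44 -4.59 -9.72]
```

View pics/w17.png

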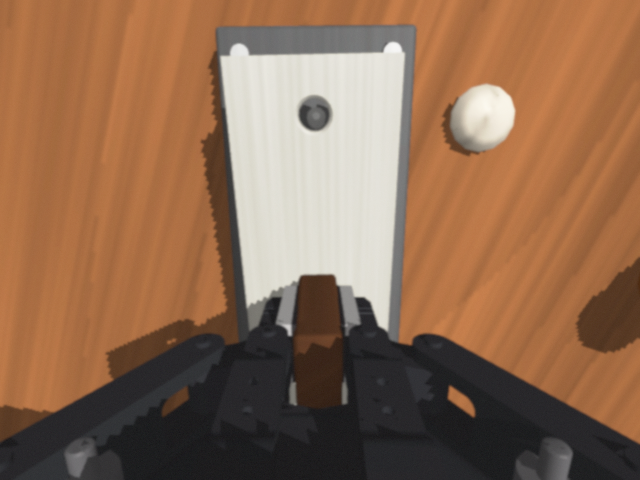

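```bash
python3 -m creep '0 0 -0.03 0 0; 0 0 -0.06 0.0 0; 0 0 -0.06 0 0'; python3 -c "
from h import *
cf(2)"; python3 -m creep '0 0 -0.03 0.03 0; 0 0 -0.06 0.04 0; 0 0 -0.06 0.04 0';  python3 -c "
from h import *
cf(2)"
```

```text
clock: 43.15
eef_pos: [549.7, -230.7, 227.9]
tcp_rot: [-3.14, 0.003, 0.339]
contact_force: [-1.3, -1.6, -0.7]
opening: 0.173
t 43.2 p [ 549.72 -230.73  227.9 ] yaw 19.42 F [-0.98 -2.17  4.4 ] M [-0.761  0.111 -0.169] est contact [-1.23 -2.31  4.42] tool [-1.94  1.76 -4.42]
clock: 43.5
eef_pos: [549.6, -230.5, 227.7]
tcp_rot: [-3.141, 0.003, 0.339]
contact_force: [-2.3, -4.8, 2.9]
opening: 0.173
t 43.55 p [ 549.66 -230.45  227.71] yaw 19.42 F [-2.72 -4.42  7.76] M [-1.163  0.215 -0.219] est contact [-2.2  -3.37  7.41] tool [-3.21  2.44 -7.4 ]
```

```bash
python3 -c "
from h import *
im,d=grab_frame('wrist');save('w18',im)
a=cv2.imread('pics/w17.png')
f=lambda i:cv2.resize(i[40:420,210:420],None,fx=1.5,fy=1.5,interpolation=cv2.INTER_CUBIC)
save('c25',np.hstack([f(a),f(im)]))"
```

```text
(no output)
```

View pics/c25.png

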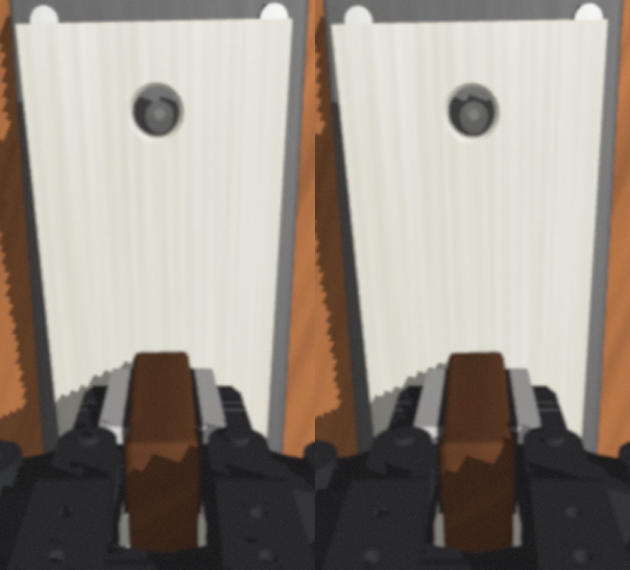

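```bash
python3 -m creep '0 0 0.03 0.03 0; 0 0 0.03 0.06 0; 0 0 0.03 0.06 0' 20; python3 -c "
from h import *
cf(2)"; python3 -m creep '0 0 0 0.03 0; 0 0 0 0.05 0; 0 0 0 0.05 0';  python3 -c "
from h import *
cf(2)"
```

```text
clock: 43.9
eef_pos: [549.7, -230.5, 227.6]
tcp_rot: [-3.14, 0.003, 0.339]
contact_force: [-4.4, -1.3, 8.8]
opening: 0.171
t 43.95 p [ 549.7  -230.55  227.57] yaw 19.41 F [-4.24 -0.61 13.87] M [-0.771  0.45  -0.197] est contact [-4.11  1.06 13.2 ] tool [ -3.56  -2.38 -13.19]
clock: 44.25
eef_pos: [549.7, -230.5, 227.6]
tcp_rot: [-3.14, 0.003, 0.339]
contact_force: [-4.3, -1.6, 7.8]
opening: 0.172
t 44.3 p [ 549.7  -230.51  227.57] yaw 19.41 F [-4.86 -1.81 13.05] M [-0.919  0.387 -0.203] est contact [-3.8  -0.04 12.48] tool [ -3.63  -1.24 -12.47]
```

```bash
python3 -m creep '14 0 0 0 0; 14 0 0 0 0'; python3 -c "
from h import *
cf(1)"; python3 -m creep '16 0 0 0 0; 16 0 0 0 0';  python3 -c "
from h import *
cf(1)"; python3 -m creep '16.5 0 0 0 0; 16.5 0 0 0 0';  python3 -c "
from h import *
cf(1)";  python3 -m creep '17 0 0 0 0; 17 0 0 0 0';  python3 -c "
from h import *
cf(1)"
```

```text
clock: 44.5
eef_pos: [549.7, -230.5, 227.7]
tcp_rot: [-3.14, 0.003, 0.339]
contact_force: [-3.8, -4.6, 4.6]
opening: 0.166
t 44.5 p [ 549.7  -230.52  227.67] yaw 19.42 F [-3.88 -4.57  9.59] M [-1.039  0.273 -0.215] est contact [-2.75 -2.28  8.82] tool [-3.37  1.23 -8.81]
clock: 44.7
eef_pos: [549.7, -230.5, 227.7]
tcp_rot: [-3.14, 0.003, 0.339]
contact_force: [-2.2, -3.0, 4.1]
opening: 0.172
t 44.7 p [ 549.71 -230.53  227.71] yaw 19.41 F [-2.3  -3.01  9.09] M [-1.     0.279 -0.198] est contact [-2.58 -1.98  8.63] tool [-3.11  1.   -8.63]
clock: 44.9
eef_pos: [549.7, -230.5, 227.7]
tcp_rot: [-3.14, 0.003, 0.339]
contact_force: [-3.0, -2.6, 4.5]
opening: 0.17
t 44.9 p [ 549.7  -230.54  227.7 ] yaw 19.41 F [-3.05 -2.59  9.47] M [-0.983  0.244 -0.184] est contact [-2.56 -1.66  9.16] tool [-2.99  0.71 -9.15]
clock: 45.1
eef_pos: [549.9, -230.2, 227.6]
tcp_rot: [-3.14, 0.002, 0.339]
contact_force: [-0.3, -0.9, 1.0]
opening: 0.172
t 45.1 p [ 549.92 -230.24  227.59] yaw 19.42 F [-0.35 -0.89  6.  ] M [-0.617 -0.372  0.013] est contact [ 0.9  -0.86  6.17] tool [ 0.55  1.1  -6.17]
```

Something slipped; look.

```bash
python3 -c "
from h import *
im,d=grab_frame('wrist');save('w19',im)
im2,d=grab_frame('scene');save('s19',im2)
cf(1)
f=lambda i:cv2.resize(i[40:420,210:420],None,fx=1.4,fy=1.4,interpolation=cv2.INTER_CUBIC)
g=cv2.resize(im2[145:235,105:240],None,fx=3.6,fy=3.6,interpolation=cv2.INTER_CUBIC)
o=np.zeros((532,800,3),np.uint8);a=f(im);o[:a.shape[0],:a.shape[1]]=a;o[:g.shape[0],300:300+g.shape[1]]=g;save('c26',o)"
```

```text
t 45.2 p [ 549.86 -230.26  227.6 ] yaw 19.42 F [-1.11  0.4   1.72] M [ 0.292 -0.077  0.092] est contact [0.14 1.92 1.28] tool [ 0.77 -1.77 -1.28]
```

View pics/c26.png

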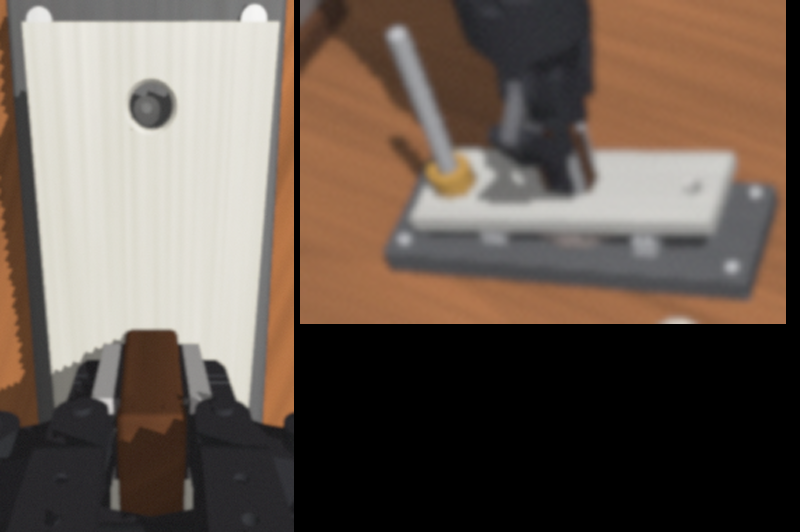

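```bash
python3 -m creep '17 0 0 0.04 0; 17 0 0 0.08 0; 17 0 0 0.08 0'; python3 -c "
from h import *
cf(1)"; python3 -m creep '17 0 0 0.04 0; 17 0 0 0.08 0; 17 0 0 0.08 0'; python3 -c "
from h import *
cf(1)
im,d=grab_frame('wrist');save('w20',im)
im2,d=grab_frame('scene');save('s20',im2)
f=lambda i:cv2.resize(i[40:420,210:420],None,fx=1.4,fy=1.4,interpolation=cv2.INTER_CUBIC)
g=cv2.resize(im2[145:235,105:240],None,fx=3.6,fy=3.6,interpolation=cv2.INTER_CUBIC)
o=np.zeros((532,800,3),np.uint8);a=f(im);o[:a.shape[0],:a.shape[1]]=a;o[:g.shape[0],300:300+g.shape[1]]=g;save('c27',o)"
```

```text
clock: 45.5
eef_pos: [549.9, -229.9, 226.9]
tcp_rot: [-3.139, 0.002, 0.339]
contact_force: [-1.0, 3.0, 4.7]
opening: 0.174
t 45.5 p [ 549.86 -229.86  226.92] yaw 19.43 F [-1.06  3.01  9.69] M [ 0.018 -0.117  0.097] est contact [-0.65  3.84  9.41] tool [ 0.65 -3.86 -9.4 ]
clock: 45.8
eef_pos: [549.9, -229.7, 226.7]
tcp_rot: [-3.139, 0.002, 0.339]
contact_force: [-2.5, 2.6, 8.7]
opening: 0.177
t 45.8 p [ 549.87 -229.71  226.67] yaw 19.43 F [-2.64  2.57 13.74] M [-0.259  0.149  0.016] est contact [-2.47  3.88 13.23] tool [ -1.07  -4.51 -13.22]
```

View pics/c27.png

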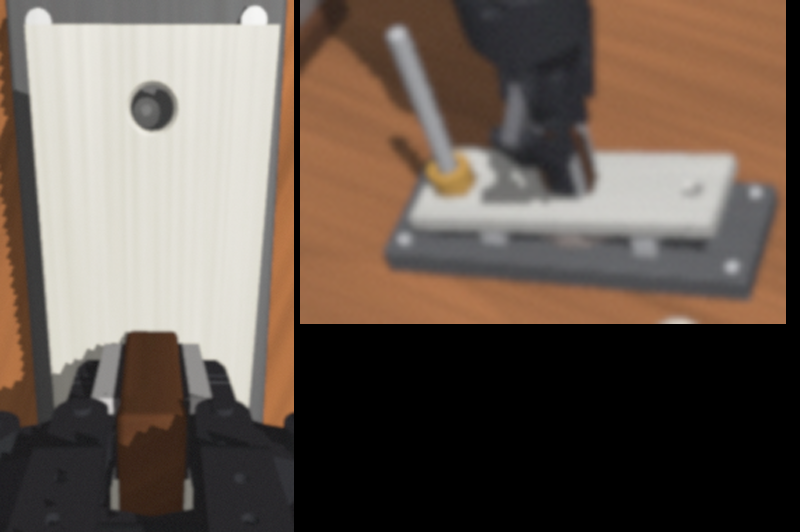

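```bash
python3 -m creep '17.3 0 0 0 0; 17.3 0 0 0 0'; python3 -c "
from h import *
cf(1)"; python3 -m creep '17.5 0 0 0 0; 17.5 0 0 0 0'; python3 -c "
from h import *
cf(1)"; python3 -m creep '17.7 0 0 0 0; 17.7 0 0 0 0'; python3 -c "
from h import *
cf(1)"
```

```text
clock: 46.1
eef_pos: [549.8, -229.7, 226.8]
tcp_rot: [-3.139, 0.002, 0.339]
contact_force: [-1.3, 1.5, 4.7]
opening: 0.176
t 46.1 p [ 549.85 -229.74  226.76] yaw 19.44 F [-1.38  1.52  9.73] M [-0.274  0.017 -0.02 ] est contact [-1.37  2.27  9.42] tool [-0.56 -2.61 -9.42]
clock: 46.3
eef_pos: [549.8, -229.7, 226.8]
tcp_rot: [-3.139, 0.002, 0.339]
contact_force: [-1.3, 1.3, 4.8]
opening: 0.178
t 46.3 p [ 549.85 -229.74  226.77] yaw 19.43 F [-1.45  1.27  9.79] M [-0.291  0.007  0.022] est contact [-1.26  2.19  9.44] tool [-0.48 -2.5  -9.44]
clock: 46.5
eef_pos: [549.9, -229.8, 226.8]
tcp_rot: [-3.139, 0.002, 0.339]
contact_force: [-2.3, 1.7, 4.0]
opening: 0.186
t 46.5 p [ 549.86 -229.76  226.76] yaw 19.43 F [-2.35  1.69  9.03] M [-0.24   0.001  0.012] est contact [-1.29  2.29  8.93] tool [-0.48 -2.61 -8.93]
```

```bash
python3 -m creep '18 0 0 0 0; 18 0 0 0 0'; python3 -c "
from h import *
cf(1)
im,d=grab_frame('wrist');save('w21',im)
im2,d=grab_frame('scene');save('s21',im2)
f=lambda i:cv2.resize(i[40:420,210:420],None,fx=1.4,fy=1.4,interpolation=cv2.INTER_CUBIC)
g=cv2.resize(im2[145:235,105:240],None,fx=3.6,fy=3.6,interpolation=cv2.INTER_CUBIC)
o=np.zeros((532,800,3),np.uint8);a=f(im);o[:a.shape[0],:a.shape[1]]=a;o[:g.shape[0],300:300+g.shape[1]]=g;save('c28',o)"
```

```text
clock: 46.7
eef_pos: [549.8, -229.7, 226.7]
tcp_rot: [-3.139, 0.002, 0.339]
contact_force: [-0.7, 1.4, 4.3]
opening: 0.18
t 46.7 p [ 549.85 -229.74  226.71] yaw 19.43 F [-0.81  1.38  9.34] M [-0.26  -0.016 -0.003] est contact [-1.09  2.16  8.99] tool [-0.33 -2.42 -8.98]
```

View pics/c28.png

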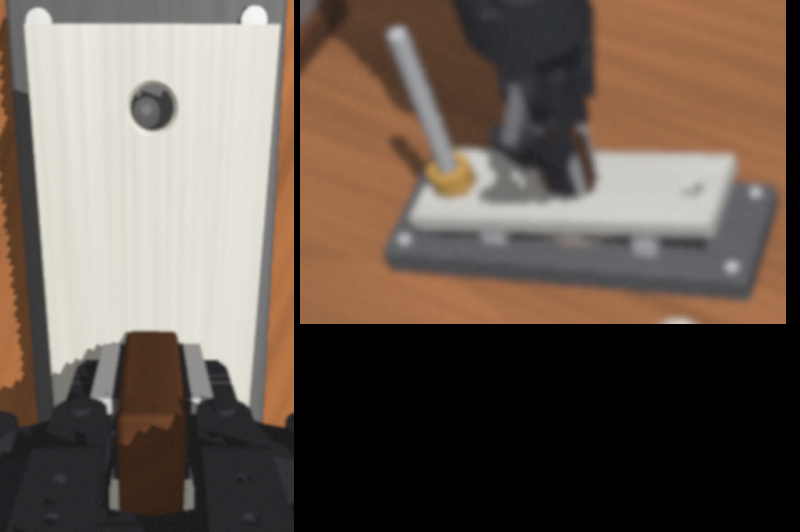

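```bash
python3 -m creep '18.3 0 0 0 0; 18.3 0 0 0 0'; python3 -c "
from h import *
cf(1)";python3 -m creep '18.6 0 0 0 0; 18.6 0 0 0 0'; python3 -c "
from h import *
cf(1)";python3 -m creep '18.9 0 0 0 0; 18.9 0 0 0 0'; python3 -c "
from h import *
cf(1)"
```

```text
clock: 47.0
eef_pos: [549.8, -229.7, 226.6]
tcp_rot: [-3.139, 0.002, 0.339]
contact_force: [-0.5, 1.7, 1.9]
opening: 0.189
t 47.0 p [ 549.79 -229.72  226.57] yaw 19.43 F [-0.57  1.75  6.92] M [-0.161 -0.072  0.041] est contact [-0.52  1.91  6.86] tool [ 0.13 -1.99 -6.85]
clock: 47.2
eef_pos: [549.7, -229.6, 226.1]
tcp_rot: [-3.139, 0.003, 0.339]
contact_force: [0.7, 0.7, -0.9]
opening: 0.185
t 47.2 p [ 549.68 -229.56  226.15] yaw 19.42 F [0.55 0.7  4.06] M [ 0.175 -0.155  0.075] est contact [0.36 2.15 3.45] tool [ 1.05 -1.92 -3.44]
clock: 47.4
eef_pos: [549.6, -229.6, 226.1]
tcp_rot: [-3.139, 0.003, 0.339]
contact_force: [0.4, 0.4, -0.7]
opening: 0.188
t 47.4 p [ 549.64 -229.61  226.06] yaw 19.42 F [0.29 0.38 4.32] M [ 0.023 -0.117  0.007] est contact [0.05 1.51 3.83] tool [ 0.53 -1.42 -3.82]
```

```bash
python3 -m creep '18.7 0 0 0.04 0; 18.7 0 0 0.06 0; 18.7 0 0 0.06 0'; python3 -c "
from h import *
cf(1)";python3 -m creep '18.8 0 0 0.04 0; 18.8 0 0 0.06 0; 18.8 0 0 0.06 0'; python3 -c "
from h import *
cf(1)
im,d=grab_frame('wrist');save('w22',im)
im2,d=grab_frame('scene');save('s22',im2)
f=lambda i:cv2.resize(i[40:420,210:420],None,fx=1.4,fy=1.4,interpolation=cv2.INTER_CUBIC)
g=cv2.resize(im2[145:235,105:240],None,fx=3.6,fy=3.6,interpolation=cv2.INTER_CUBIC)
o=np.zeros((532,800,3),np.uint8);a=f(im);o[:a.shape[0],:a.shape[1]]=a;o[:g.shape[0],300:300+g.shape[1]]=g;save('c29',o)"
```

```text
clock: 47.7
eef_pos: [549.7, -229.7, 225.9]
tcp_rot: [-3.139, 0.003, 0.339]
contact_force: [-2.4, 1.2, 4.2]
opening: 0.185
t 47.7 p [ 549.68 -229.68  225.88] yaw 19.42 F [-2.52  1.16  9.21] M [0.118 0.18  0.07 ] est contact [-1.94  3.74  8.24] tool [-0.61 -4.19 -8.23]
clock: 48.0
eef_pos: [549.7, -229.8, 225.4]
tcp_rot: [-3.139, 0.003, 0.339]
contact_force: [-0.4, -0.7, 4.0]
opening: 0.19
t 48.0 p [ 549.72 -229.77  225.4 ] yaw 19.43 F [-0.51 -0.68  8.95] M [ 0.052  0.159 -0.001] est contact [-1.64  2.85  7.36] tool [-0.62 -3.25 -7.35]
```

View pics/c29.png

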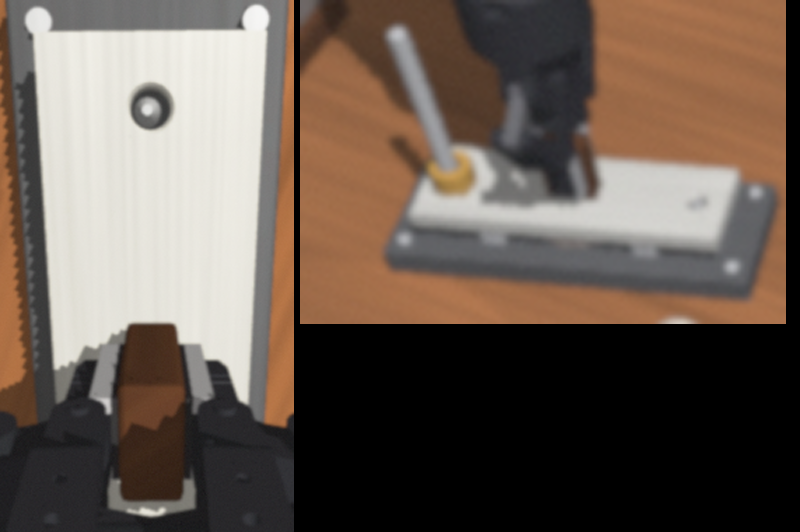

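```bash
python3 -m creep '18.9 0 0 0.02 0; 18.9 0 0 0.04 0; 18.9 0 0 0.04 0'; python3 -c "
from h import *
cf(1)";python3 -m creep '19 0 0 0.02 0; 19 0 0 0.04 0; 19 0 0 0.04 0'; python3 -c "
from h import *
cf(1)
im,d=grab_frame('wrist');save('w23',im)
im2,d=grab_frame('scene');save('s23',im2)
f=lambda i:cv2.resize(i[40:420,210:420],None,fx=1.4,fy=1.4,interpolation=cv2.INTER_CUBIC)
g=cv2.resize(im2[145:235,105:240],None,fx=3.6,fy=3.6,interpolation=cv2.INTER_CUBIC)
o=np.zeros((532,800,3),np.uint8);a=f(im);o[:a.shape[0],:a.shape[1]]=a;o[:g.shape[0],300:300+g.shape[1]]=g;save('c30',o)"
```

```text
clock: 48.4
eef_pos: [549.7, -229.8, 224.7]
tcp_rot: [-3.139, 0.003, 0.339]
contact_force: [-0.0, -0.4, -0.3]
opening: 0.191
t 48.4 p [ 549.71 -229.78  224.7 ] yaw 19.42 F [-0.14 -0.44  4.73] M [-0.106 -0.072  0.06 ] est contact [-0.11  0.97  4.16] tool [ 0.21 -0.96 -4.16]
clock: 48.7
eef_pos: [549.7, -229.7, 224.1]
tcp_rot: [-3.139, 0.003, 0.339]
contact_force: [0.6, 0.6, -0.8]
opening: 0.185
t 48.7 p [ 549.68 -229.74  224.13] yaw 19.42 F [0.51 0.63 4.25] M [-0.042 -0.015 -0.011] est contact [-0.38  1.25  3.87] tool [ 0.05 -1.32 -3.87]
```

View pics/c30.png

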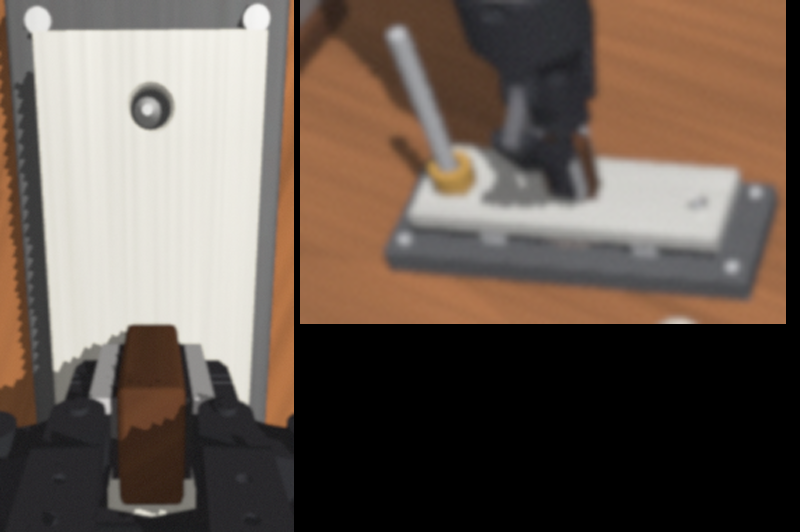

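```bash
python3 -m creep '22 0 0 0 0; 30 0 0 0 0; 45 0 0 0 0; 70 0 0 0 0; 100 0 0 0 0; 100 0 0 0 0; 100 0 0 0 0; 100 0 0 -1 0; 100 0 0 -3 0; 100 0 0 -6 0; 100 0 0 -6 0; 100 0 0 -6 0'; python3 -c "
from h import *
st()
c=camera_info('wrist');im,d=grab_frame('wrist');save('w24',im)
im2,d=grab_frame('scene');save('s24',im2)
save('c31',cv2.resize(im2[135:235,105:255],None,fx=5,fy=5,interpolation=cv2.INTER_CUBIC))"
```

```text
clock: 50.0
eef_pos: [550.1, -230.0, 285.5]
tcp_rot: [-3.14, 0.001, 0.339]
contact_force: [-1.2, 0.3, 0.1]
opening: 0.999
t 50.0 p [ 550.14 -229.95  285.45] rpy [-1.7993e+02  7.0000e-02  1.9430e+01] F [-1.23  0.25  0.06] M [-0.014  0.024 -0.009] open 0.999
```

View pics/w24.png

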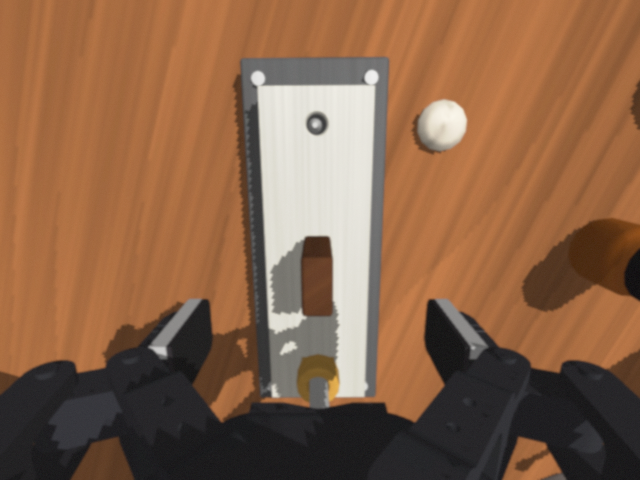

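View pics/c31.png

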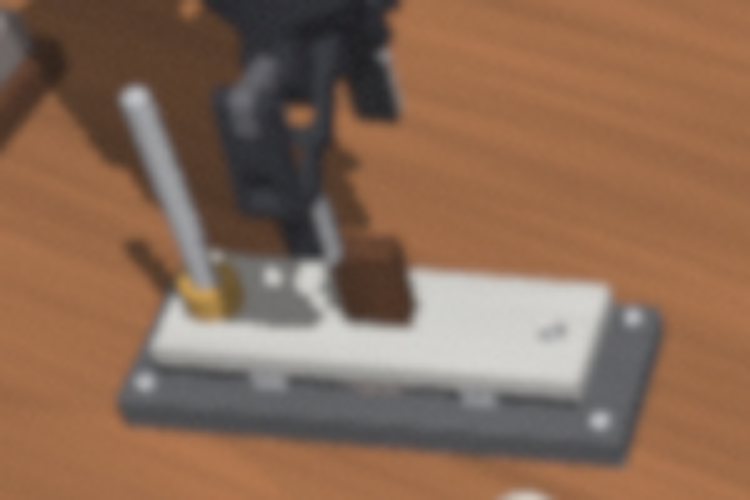

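```bash
python3 - <<'E'
from h import *
ci=camera_info('wrist'); im,d=grab_frame('wrist')
pts=[]
for u,v in [(285,100),(350,100),(285,160),(350,160),(350,220),(345,330),(350,370),(275,370)]:
    dd=np.median(d[v-2:v+3,u-2:u+3]); pts.append(px2w('wrist',u,v,dd,ci))
pts=np.array(pts); A=np.c_[pts[:,:2],np.ones(len(pts))]; k,*_=np.linalg.lstsq(A,pts[:,2],rcond=None)
print(pts.round(1)); print('tilt',np.degrees(np.arctan(np.hypot(k[0],k[1]))))
for q in [(80,0),(-80,0)]: 
    x=548.5-q[0]*.342;y=-232.3+q[0]*.94; print('top z at',q,k@[x,y,1])
for l,(u,v),z in [('dowel',(316.5,124),44),('hole',(316.8,123),44)]: print(l,ray_z('wrist',u,v,z,ci))
save('c32',cv2.resize(im[75:165,240:390],None,fx=5,fy=5,interpolation=cv2.INTER_CUBIC))
st()
E
```

```text
[[ 501.5 -150.3   44.2]
 [ 535.  -138.5   44.1]
 [ 511.4 -180.7   44.4]
 [ 546.3 -168.4   43.9]
 [ 558.7 -201.    44. ]
 [ 581.5 -270.3   43.9]
 [ 595.1 -297.2   44. ]
 [ 547.5 -313.9   44.2]]
tilt 0.4009807979118347
top z at (80, 0) 44.16676568934284
top z at (-80, 0) 44.07177214366897
dowel [ 521.83501485 -156.34885306   44.        ]
hole [ 521.81752479 -155.79492877   44.        ]
t 50.15 p [ 549.49 -229.65  283.48] rpy [-179.79    0.22   19.42] F [ 0.51 -0.56 -0.05] M [ 0.036  0.018 -0.041] open 1.002
```

View pics/c32.png

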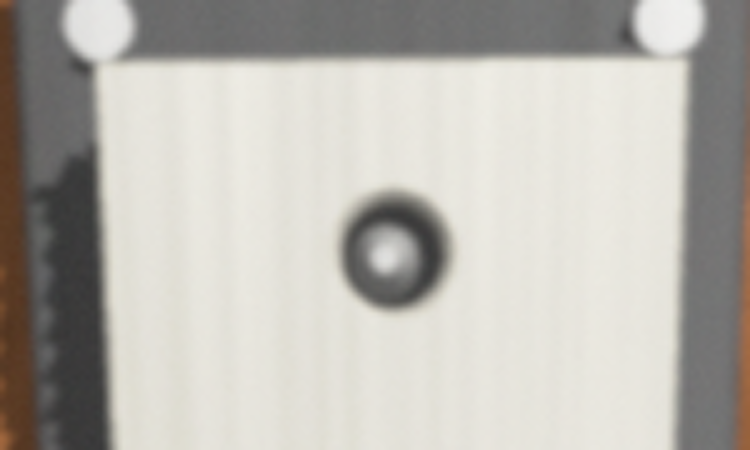

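```bash
python3 -c "
from h import *
print(sign_off())"
```

```text
the job is handed in; nothing more can be done
None
```

The platen is home on both stops with its end hole over the dowel, released, and the job is handed in at about 50 s on the clock. No verdict was reported.

**What I did**
- I gripped the platen by its handle and carried it to the rod. The first try at the tip was off centre and the platen slipped in the grip. I set it back on the bench, gripped it again and retried.
- On the second try I felt for the tip with forces of about 1 N. The bore went over it, and I shifted the platen sideways as it slid down.

**What did not go cleanly**
- About 15 mm above the stops the platen tilted in the grip, roughly 6° by eye, with the hole end up. I do not know the cause, and I only read the force at the end of each move, so a brief spike could have gone unseen.
- It then touched the rod-side stop while still tilted, so it did not come down quite square. I levelled it by pressing gently while easing the grip a little at a time. The bush mouth was already at stop height by then.
- In the last steps of easing, the grip may have become too light to count as held.

**Last checks**
- **Height:** the plate's top measured 44.1 to 44.2 mm at both ends, against 44.0 mm when closed.
- **Tilt:** about 0.4°.
- **Dowel:** visible in the hole, less than 1 mm off centre.
- **Bush:** looked seated on the rod; I did not measure its sideways offset at the foot.
- **Gripper:** fully open about 60 mm above the platen, with no contact.
- **Force on the die set:** never above about 15 N in the steady readings during the slide and seating. The brief chatter at the first tip touch reached about 15 N.
- **Bystanders:** the stone and, before the second trip, the ring looked unmoved. I did not measure the others.

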